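Lock the service cover of a bench power supply

ROBOT

A 6-joint arm with a two-finger parallel gripper is mounted at the origin on the work surface. World frame = base frame: x ahead of the robot, y to its left, z up, the work surface at z = 0. Lengths are in m, angles in rad, forces in N, time in s.
With the tool pointing down it reaches from about 0.25 to 0.775 m from the base axis. Payload 4 kg.
Tool frame: the origin (TCP) lies on the centre line of the jaws, within the pads' length; the fingertips stand 8 mm ahead of it and the grasp point (between the pads) lies 11 mm behind it; y points along the fingers, x is the direction in which the jaws open and shut, and the axes are right-handed (so a half turn about y gives the same grasp; the last joint's range is limited). The gripper opens to 94 mm and grips with 3 to 60 N. Pads are 16 mm wide; open, the fingers measure 119 mm over their backs; the gripper's body (75 mm by 177 mm) begins 78 mm behind the grasp point.
Start: joints at [-0.103, 0.087, 1.371, -0, 1.684, -0.103], TCP at [0.55, -0, 0.214] pointing down, gripper open.
Joint ranges: [-3.1, 3.1], [-0.76, 2.03], [0.27, 2.55], [-1.08, 4.22], [0.17, 2.65], [-2.57, 2.57]. Speed limits (rad/s): [2.79, 2.79, 3.14, 3.14, 3.14, 3.14].

INTERFACE

Orientations are given as [roll, pitch, yaw] about the fixed x, y, z axes, in that order (R = Rz(yaw) Ry(pitch) Rx(roll)).
In Python, from bench import robot gives the robot as it stands.
- The arm moves only by the tool step_arm, never from a script. Its argument "commands" is a list of rows, each an object with "xyz": the shift along the world's x, y, z in m, a list of three; "twist": the turn, a rotation vector about the world's x, y, z in degrees, a list of three. In form: [{"xyz": [tx, ty, tz], "twist": [ax, ay, az]}, ...]. A call has 1 to 12 rows; each row is the pose to reach, as a shift and turn from the pose commanded when the call began; what a row does not reach only later rows make up. A row lasts 1/12 s, in which the tool goes at most 41.7 mm and 7.16 degrees, less where a joint would pass 70% of its speed; a pose out of reach is approached as far as the arm can. A call with a gripper value outside its range is refused whole. "fingers" is the closure in counts, from 0 (fully open) to 255 (shut), set as the call begins (left out, the last holds). The fingers move at their own pace and stop on an object; the grip force is fixed at half the most. Time passes only in rows, so rows that repeat a pose let the fingers close. It gives the time, the measured TCP pose, the force and the opening at its end, in the units of the state.
- robot.get_obs(): the state, without advancing time (a new reading comes with each control period).
- robot.snapshot(name): name is "scene" or "side" or "wrist"; returns (picture, depth): 480x640x3 uint8, red, green, blue; 480x640 float32, m along the optical axis (not along the pixel's ray), 0 where there is no reading.
- robot.camera_info(name): a dict with "fx", "fy", "cx", "cy" (pixels), "k1" (the pictures are not rectified: a ray, as slopes to the right and down, at radius r is drawn at 1 + k1 r^2 times it, then the intrinsics apply), "R" (3x3) and "t" (3): a world point X has camera coordinates R X + t. Camera axes: x right, y down, z forward; pixel columns grow to the right and rows downward; lengths in m; the calibration is good to about 2 mm. A picture is of the moment at which its call begins: read the wrist's pose just before it. camera_info takes no time and is no camera call; for the wrist camera it gives the pose at the moment of the call.
- robot.close_job(): hands the job in, once; it reports no verdict.
The state is a dict: "time": time; "joint_positions": joint angles; "qvel": joint speeds; "joint_torque": joint torques, N m; "tool_pos": TCP position; "ee_rot": TCP orientation; "wrist_force": force on the tool from outside, world axes, zero at the start; "wrist_torque": the same for the moment, N m; "width": finger opening in m.
Only numpy, scipy, OpenCV 4.12 (cv2) and the standard library are available. Lean on these libraries where they do the work, as an engineer would, in place of code of your own. Each camera call takes 0.05 s, during which the arm holds its last target.

TASK

Take the flat-blade driver out of the wooden tool rack and, with its blade, turn the one open slotted cam lock on the power supply's cover a quarter turn clockwise until it seats at its stop, feeling for the slot and never pressing or turning hard. Then stand the driver back upright in the rack hole that it came from, let go, and leave the other tools and parts where they are.

Things in the scene. Friction and masses are not known exactly. Their poses are not given: they have to be found in the camera images.
- psu: bench power supply: grey case 170 (x) x 240 (y) x 70 mm, fixed. Its aluminium cover (top 73 mm above the bench) has two slotted steel cam locks 130 mm apart on its long middle line (y). The one at the +y end is already locked, its slot along y; the one at the -y end, nearer the rack, is open. Origin: centre of the underside; z up
- lock (a point): nominal centre of the open lock's head, at its top face (82 mm above the bench); axes as psu. Head: disc 26 mm across, 9 mm proud of the cover, with a slot 5 mm wide, 5 mm deep right across its centre, open at both ends. It floats: its true centre lies up to 6.5 mm to either side along y (about 4 N drags it), not off along x. That offset is not reported: feel for the slot
- cam (a joint): turn of the open lock, rad, clockwise from above. 0: slot along the supply's x (open); 1.571: along its y, hard stop (seated). Starts between 0 and 0.25. Even friction of about 0.06 Nm; stays where left; 0.15 Nm is ample at the stop. The blade has about 0.11 rad of play to either side in the slot, so the driver must turn farther than the cam, until the stop is felt
- driver: flat-blade driver, 122 mm, 0.14 kg, upright in one of the rack's holes. Origin: on its axis, underside of its collar (36 mm across, 6 thick), which rests on the rack; z up; blade width along x. Below: round shaft 10 mm across, 42 long, then blade 16 mm wide (x), 3.2 thick (y), 14 long. Above the collar: black handle 24 mm square (flats face x and y), 60 mm tall; the others' are round
- driver_grip (a point): centre of the driver's square handle, on its axis, 36 mm above the collar's underside; axes as driver. The place to grip, across either pair of flats
- driver_tip (a point): end of the driver's blade, on its axis, 56 mm below the collar's underside, 92 mm below driver_grip
- rack: wooden tool rack, a block 225 mm (x) by 70 mm (y) and 65 mm tall, fixed to the bench, with three round holes 20 mm across, right through, in a row along its x: in the middle and 75 mm to either side. Each holds one tool, hanging by its collar. Origin: centre of its underside
- nutdriver: nut driver, a bystander: round black handle 24 mm across, collar 36 mm across, round steel shaft; stands in another rack hole. Origin: underside of its collar, on its axis
- awl: awl, a bystander: rounded black handle 26 mm across, collar 36 mm across, thin steel spike; stands in another rack hole. Origin: underside of its collar, on its axis
- bowl: bystander: white plastic bowl of small electronic parts, 130 mm across, 42 mm tall, at the back. Origin: centre of its underside
- cap_large: bystander: black capacitor can, 35 mm across, 45 mm tall, standing on the bench. Origin: centre of its underside
- cap_small: bystander: black capacitor can, 25 mm across, 35 mm tall, standing on the bench. Origin: centre of its underside
- cap_cover: bystander: small black capacitor can, 20 mm across, 22 mm tall, standing on top of the power supply's cover. Origin: centre of its underside
- block: bystander: plain wooden block 70 x 110 x 45 mm, at the back. Origin: centre of its underside
Things that resemble listed ones, but are neither listed nor needed, are in the scene too. What is shaped like the driver but green, turquoise or white is not meant.

How it is judged:
By the outcome, as a careful person would: the job done as asked, in the order asked, and still so for the second after the job is handed in, with the robot touching nothing.
It also fails if it takes over 72 s, if anything falls off the work surface, if the arm or the gripper's body presses on something with over 40 N, if the wrist force passes 120 N, or if a joint passes its speed limit or range.

## Working session

There is one attempt and no reset: what is moved stays moved. The work goes in short steps, Python scripts to look and compute and a tool call to move; the robot and the scene stay as the last step left them, time stands still between calls to the robot, and variables do not carry over. Pictures are saved under pics/ and viewed, and the job is handed in when it is done.

Besides the shell and the picture viewer there is one more tool, called after ">>>" as name(argument=value, ...), one argument or row to a line, values as JSON. step_arm: Moves the arm, as the interface text tells. Its arguments: {"type":"object","properties":{"commands":{"type":"array"},"fingers":{"type":"number"}},"required":["commands"]}

```bash
mkdir -p pics; ls; cat > h.py <<'E'
import numpy as np, cv2
from bench import robot
def save(n,img): cv2.imwrite(f'pics/{n}.png',cv2.cvtColor(img,cv2.COLOR_RGB2BGR))
def grab(cam,n):
    ci=robot.camera_info(cam); p,d=robot.snapshot(cam); save(n,p)
    np.savez(f'pics/{n}.npz',p=p,d=d,**{k:np.array(v) for k,v in ci.items() if k in('fx','fy','cx','cy','k1','R','t')})
def load(n): return np.load(f'pics/{n}.npz')
def ray(z,u,v):
    x=(u-z['cx'])/z['fx'];y=(v-z['cy'])/z['fy']; k=float(z['k1'])
    a,b=x,y
    for _ in range(20):
        s=1+k*(a*a+b*b); a,b=x/s,y/s
    return np.array([a,b,1.0])
def atz(z,u,v,h):
    R=z['R'];t=z['t'];c=-R.T@t; d=R.T@ray(z,u,v); return c+d*(h-c[2])/d[2]
def atd(z,u,v):
    dd=float(z['d'][int(v),int(u)]); return z['R'].T@(ray(z,u,v)*dd-z['t'])
def proj(z,X):
    c=z['R']@np.array(X)+z['t']; a,b=c[:2]/c[2]; s=1+float(z['k1'])*(a*a+b*b)
    return z['fx']*a*s+z['cx'], z['fy']*b*s+z['cy']
def crop(n,u0,v0,u1,v1,s,out):
    p=load(n)['p'][v0:v1,u0:u1]; save(out,cv2.resize(p,None,fx=s,fy=s,interpolation=cv2.INTER_CUBIC))
E
python3 - <<'E'
from h import *
for c in('scene','side','wrist'): grab(c,c+'0')
print(robot.get_obs())
for c in('scene','side','wrist'):
    z=load(c+'0'); print(c,-z['R'].T@z['t'],z['R'].tolist(),z['fx'],z['k1'])
E
```

```text
pics
{'time': 0.15, 'joint_positions': array([-1.03094086e-01,  8.77805421e-02,  1.37185966e+00,  2.73892420e-05,
        1.68357929e+00, -1.03097098e-01]), 'qvel': array([-8.31637657e-04, -1.33132359e-03, -5.11028904e-03,  3.42568323e-05,
        4.55523460e-04, -1.12379803e-03]), 'joint_torque': array([ 1.24418581e-03, -3.40636396e+01, -3.02795255e+01,  7.18983379e-02,
        3.04441026e-02, -1.11468453e-04]), 'tool_pos': array([5.49614434e-01, 4.78993621e-05, 2.12599659e-01]), 'ee_rot': array([-1.57060183e+00,  1.61540017e-03,  6.22984978e-06]), 'wrist_force': array([-0.29716393,  0.07797215, -0.73059537]), 'wrist_torque': array([-0.00889934,  0.00812545,  0.00716175]), 'width': 0.09418838313739558}
scene [1.01165988 0.5281631  0.74215209] [[-0.83552103226352, 0.5494294799773655, -0.005643684709808445], [0.3626645924460668, 0.5437320955348534, -0.7568552052217158], [-0.4127699093093274, -0.6344152069560428, -0.6535582201699333]] 574.4010809387529 -0.02613753794473271
side [0.09763687 0.5999279  0.79675743] [[-0.8164067754332033, -0.5773969782355013, 0.009628424132279814], [-0.3786173485500485, 0.522605232149981, -0.7638931042406362], [0.4360377052545917, -0.6272929944244368, -0.6452709653644222]] 549.2494246976725 0.00546331903718967
wrist [0.54975504 0.08417931 0.38390339] [[0.9999965588193575, 0.00034658147346571986, -0.0026004289506611758], [0.0010726270789195005, -0.9586109871407961, 0.28471709608679885], [-0.002394122092700185, -0.28471890561434826, -0.958608060139896]] 384.82896929484247 0.01459786422856857
```

View pics/scene0.png

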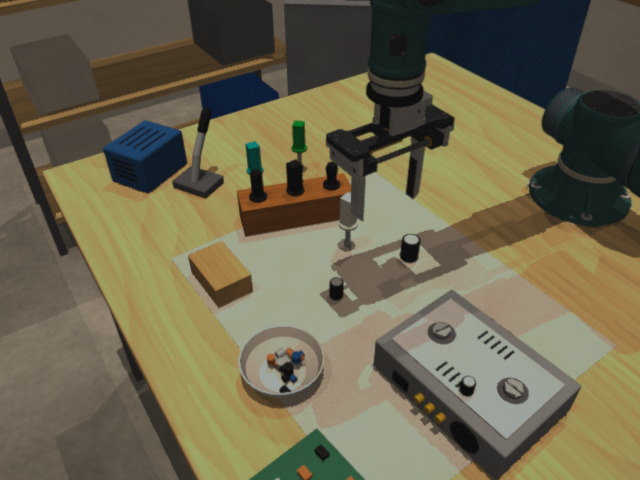

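View pics/side0.png

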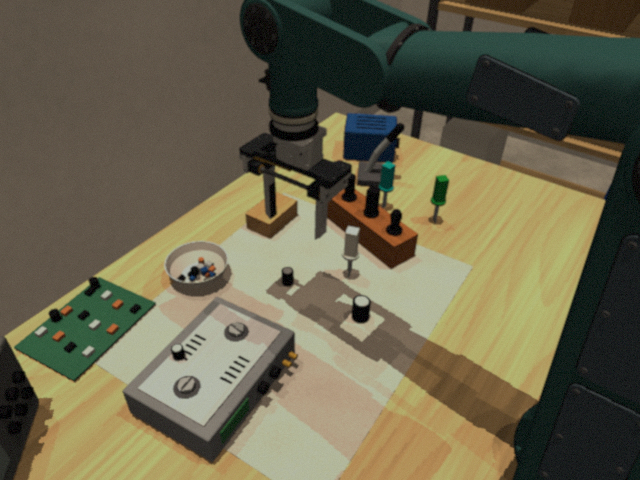

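View pics/wrist0.png

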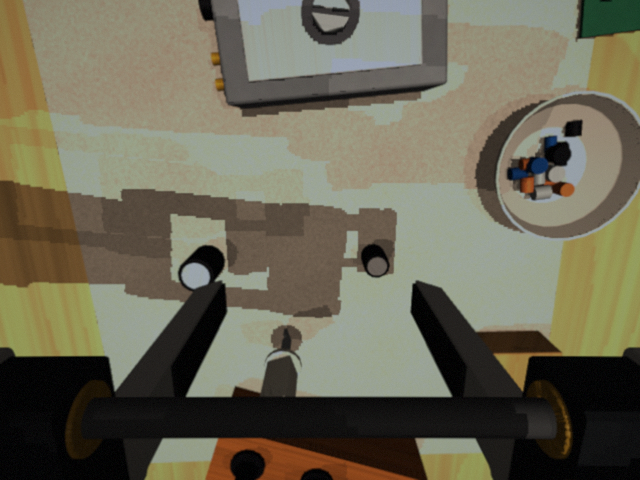

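The scene view shows the rack at about (295,205), the PSU at (475,375) with its open lock near (441,331), and a white decoy at (348,215). I'll enlarge these.

```bash
python3 - <<'E'
from h import *
crop('scene0',225,110,365,240,5.5,'c1'); crop('scene0',370,280,580,470,3.5,'c2'); crop('side0',310,150,430,280,4.5,'c3')
crop('wrist0',200,0,460,110,3,'c4')
E
```

```text
(no output)
```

View pics/c1.png

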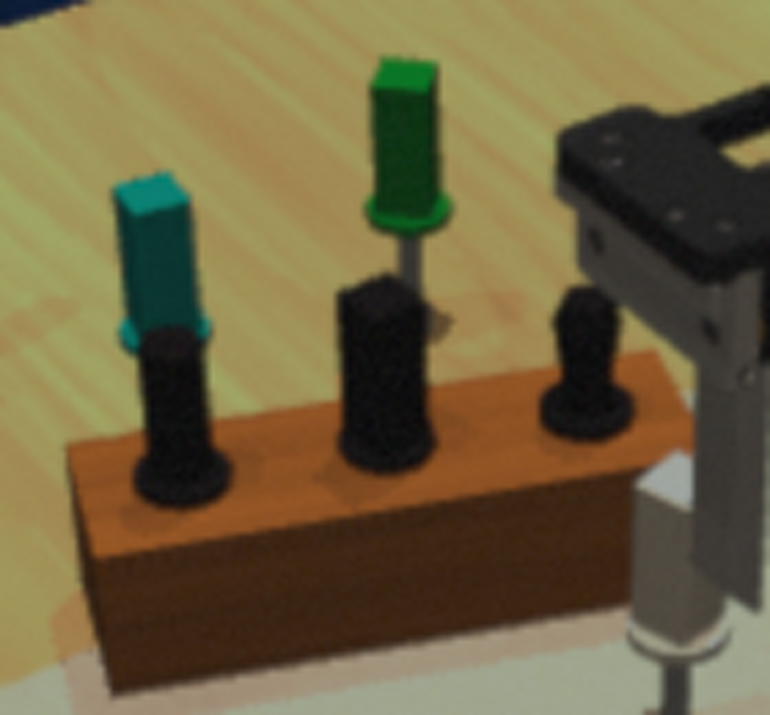

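View pics/c2.png

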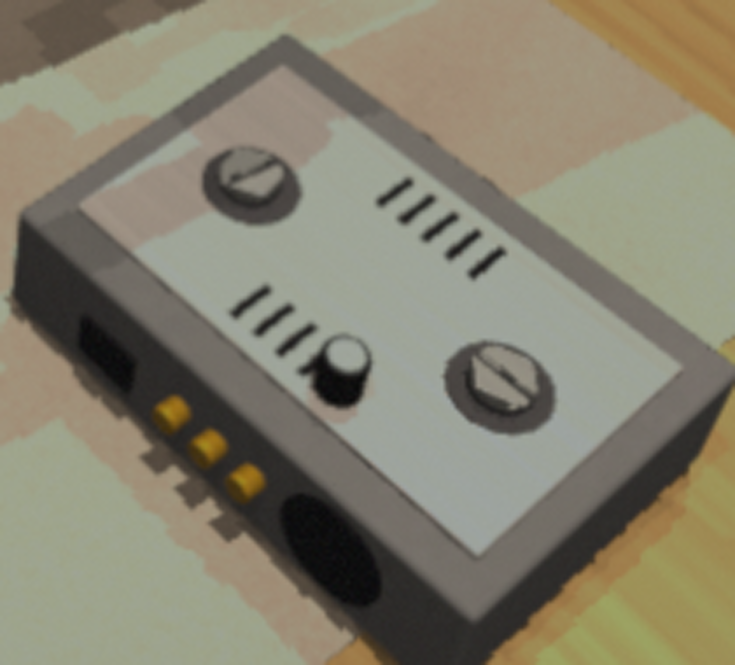

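View pics/c3.png

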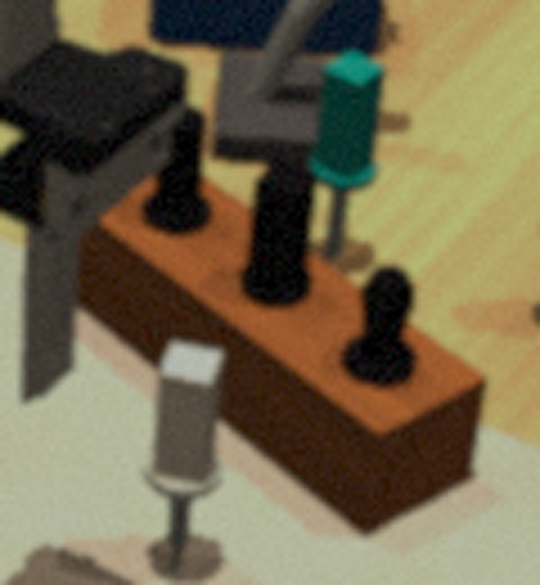

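View pics/c4.png

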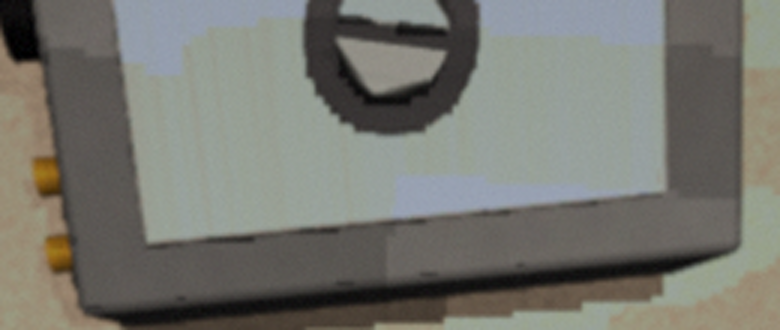

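```bash
python3 - <<'E'
from h import *
z=load('scene0'); s=load('side0'); w=load('wrist0')
A=lambda x,y:(x/5.5+225,y/5.5+110)
for n,(x,y),h in [('BL',(68,447),.065),('FL',(97,557),.065),('BR',(658,350),.065),('FLb',(113,692),0),('drvcollar',(387,440),.071),('drvtop',(385,285),.131),('nut collar',(182,470),.071),('awlcollar',(587,402),.071),('whitetop',(672,480),.13)]:
    print(n,atz(z,*A(x,y),h))
B=lambda x,y:(x/4.5+310,y/4.5+150)
for n,(x,y),h in [('FLfar',(100,220),.065),('corn near front',(380,435),.065),('near back',(485,380),.065),('drvcollar',(275,285),.071),('awl collar',(380,355),.071),('nut collar',(177,212),.071)]:
    print('S',n,atz(s,*B(x,y),h))
C=lambda x,y:(x/3.5+370,y/3.5+280)
for n,(x,y),h in [('1',(285,35),.07),('2',(20,212),.07),('3',(735,375),.07),('4',(470,618),.07),('lock',(252,172),.082),('lock2',(505,378),.082),('capc',(347,350),.095),('slotA',(232,180),.082),('slotB',(277,158),.082)]:
    print('P',n,atz(z,*C(x,y),h))
D=lambda x,y:(x/3+200,y/3)
for n,(x,y),h in [('c-',(82,308),.07),('c+',(740,242),.07),('lock',(392,40),.082),('sl-',(338,28),.082),('sl+',(447,42),.082)]:
    print('W',n,atz(w,*D(x,y),h))
E
```

```text
BL [ 0.6442947 -0.3339799  0.065    ]
FL [ 0.66536062 -0.27098819  0.065     ]
BR [ 0.43175206 -0.26551334  0.065     ]
FLb [ 0.66378243 -0.27457768  0.        ]
drvcollar [ 0.55031046 -0.26632033  0.071     ]
drvtop [ 0.54441067 -0.2735227   0.131     ]
nut collar [ 0.62017663 -0.29147389  0.071     ]
awlcollar [ 0.47752742 -0.24574503  0.071     ]
whitetop [ 0.52597857 -0.12695873  0.13      ]
S FLfar [ 0.64535872 -0.27137105  0.065     ]
S corn near front [ 0.44826957 -0.20593847  0.065     ]
S near back [ 0.42747023 -0.27019985  0.065     ]
S drvcollar [ 0.54155198 -0.26908392  0.071     ]
S awl collar [ 0.47349113 -0.25078957  0.071     ]
S nut collar [ 0.61313024 -0.29302119  0.071     ]
P 1 [0.48255724 0.10498595 0.07      ]
P 2 [0.64743794 0.11928353 0.07      ]
P 3 [0.46317836 0.3402728  0.07      ]
P 4 [0.62605317 0.35339034 0.07      ]
P lock [0.55915915 0.16402292 0.082     ]
P lock2 [0.54796862 0.29482397 0.082     ]
P capc [0.59780118 0.25698575 0.095     ]
P slotA [0.56914655 0.16258849 0.082     ]
P slotB [0.54503892 0.16419503 0.082     ]
W c- [0.4790406  0.10133475 0.07      ]
W c+ [0.64565973 0.11687285 0.07      ]
W lock [0.5574593  0.15888068 0.082     ]
W sl- [0.54499093 0.16131762 0.082     ]
W sl+ [0.57017461 0.15845982 0.082     ]
```

>>> step_arm(
  commands=[
    {"xyz": [0.004, 0.03, 0.02], "twist": [0, 0, 0]},
    {"xyz": [0.008, 0.06, 0.03], "twist": [0, 0, 0]},
    {"xyz": [0.008, 0.09, 0.03], "twist": [0, 0, 0]},
    {"xyz": [0.008, 0.12, 0.03], "twist": [0, 0, 0]},
    {"xyz": [0.008, 0.14, 0.03], "twist": [0, 0, 0]},
    {"xyz": [0.008, 0.15, 0.03], "twist": [0, 0, 0]},
    {"xyz": [0.008, 0.15, 0.03], "twist": [0, 0, 0]},
    {"xyz": [0.008, 0.15, 0.03], "twist": [0, 0, 0]},
  ],
)

```text
time: 0.82
tool_pos: [0.5579, 0.1496, 0.2431]
ee_rot: [-1.572, 0.001, 0.0]
wrist_force: [0.3, -0.5, -0.3]
width: 0.0933
```

```bash
python3 - <<'E'
from h import *
grab('wrist','w1'); o=robot.get_obs(); print(o['tool_pos'],o['ee_rot'],o['qvel'].round(3),o['wrist_force'])
E
```

```text
[0.55800946 0.14900996 0.24319556] [-1.57178593e+00  4.59076753e-04 -7.07115292e-04] [-0.016 -0.006  0.002  0.002 -0.     0.002] [-0.60745077 -0.32083891 -0.03578207]
```

View pics/w1.png

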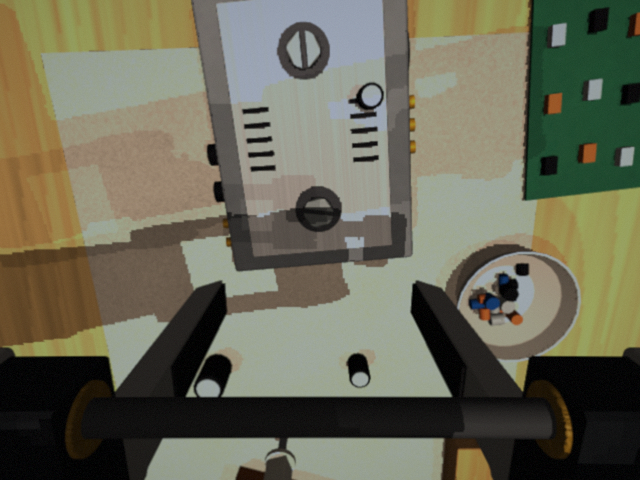

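>>> step_arm(
  commands=[
    {"xyz": [0, -0.03, 0], "twist": [0, 0, 0]},
    {"xyz": [0, -0.07, 0], "twist": [0, 0, 0]},
    {"xyz": [0, -0.11, 0], "twist": [0, 0, 0]},
    {"xyz": [0, -0.15, 0], "twist": [0, 0, 0]},
    {"xyz": [-0.01, -0.19, 0], "twist": [0, 0, 0]},
    {"xyz": [-0.01, -0.23, 0], "twist": [0, 0, 0]},
    {"xyz": [-0.01, -0.27, 0], "twist": [0, 0, 0]},
    {"xyz": [-0.01, -0.31, 0], "twist": [0, 0, 0]},
    {"xyz": [-0.01, -0.35, 0], "twist": [0, 0, 0]},
    {"xyz": [-0.01, -0.39, 0], "twist": [0, 0, 0]},
    {"xyz": [-0.01, -0.41, 0], "twist": [0, 0, 0]},
    {"xyz": [-0.01, -0.41, 0], "twist": [0, 0, 0]},
  ],
)

```text
time: 1.87
tool_pos: [0.546, -0.2663, 0.2424]
ee_rot: [-1.572, 0.002, -0.009]
wrist_force: [0.3, 1.0, -0.3]
width: 0.094
```

>>> step_arm(
  commands=[
    {"xyz": [0, 0, 0], "twist": [0, 0, 0]},
    {"xyz": [0, 0, 0], "twist": [0, 0, 0]},
  ],
)

```text
time: 2.03
tool_pos: [0.5475, -0.2601, 0.2435]
ee_rot: [-1.57, 0.0, -0.001]
wrist_force: [-0.0, -0.4, 0.6]
width: 0.0938
```

```bash
python3 - <<'E'
from h import *
grab('wrist','w2'); o=robot.get_obs(); print(o['tool_pos'],o['ee_rot'],o['qvel'].round(3),o['wrist_force'])
E
```

```text
[ 0.54775024 -0.25942715  0.2437624 ] [-1.57041868e+00 -3.03578328e-04  2.52701353e-04] [ 0.02  -0.007  0.002 -0.002 -0.002  0.001] [0.55699051 0.07110656 0.4001448 ]
```

View pics/w2.png

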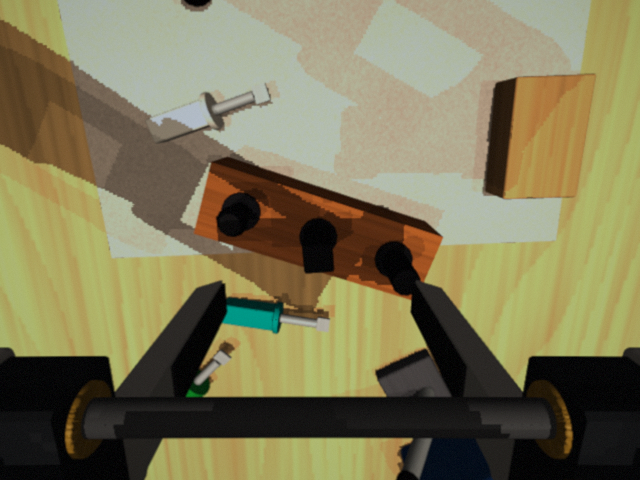

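```bash
python3 - <<'E'
from h import *
crop('w2',180,140,460,310,2.8,'c5'); crop('w1',190,150,420,280,3.4,'c6');crop('w2',290,205,350,285,7.5,'c7');crop('w1',285,175,355,240,9,'c8')
z=load('w2');print('white',atz(z,265,93,0),atz(load('side0'),350,275,0),atz(load('scene0'),348,247,0))
E
```

```text
white [ 0.49339269 -0.14390985  0.        ] [ 0.51101622 -0.14084167  0.        ] [ 0.51418596 -0.1349744   0.        ]
```

View pics/c5.png

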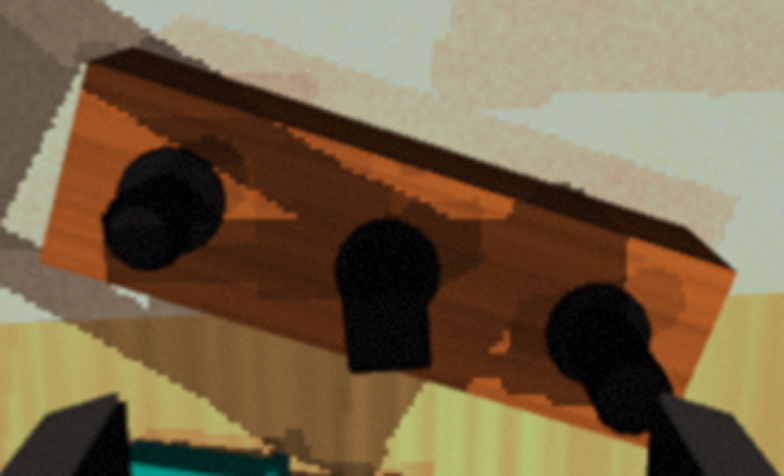

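View pics/c6.png

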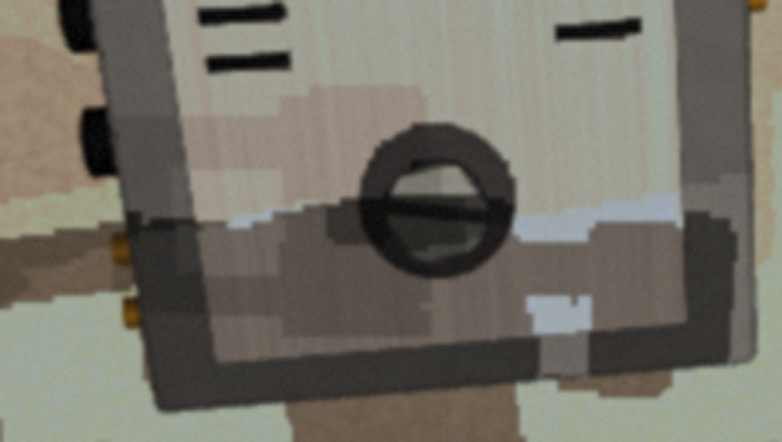

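View pics/c7.png

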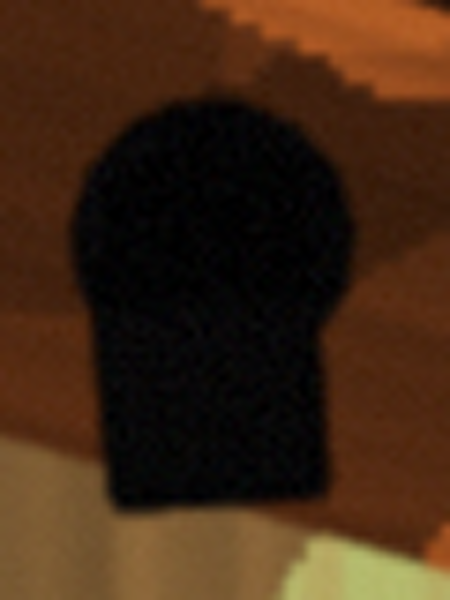

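View pics/c8.png

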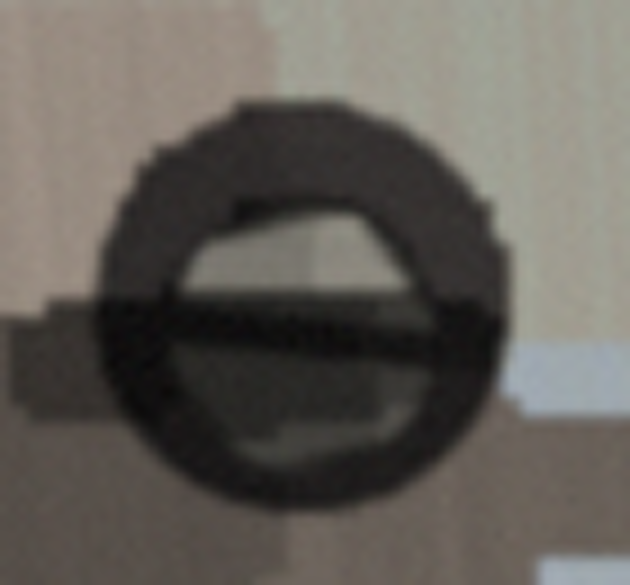

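```bash
python3 - <<'E'
from h import *
z=load('w2'); P=lambda x,y:(x/7.5+290,y/7.5+205)
print('collar',atz(z,*P(213,235),.071)); a=atz(z,*P(115,508),.131);b=atz(z,*P(327,493),.131); d=b-a; m=(a+b)/2; n=np.array([-d[1],d[0],0])/np.linalg.norm(d)
print('top',a,b,np.degrees(np.arctan2(d[1],d[0])),np.linalg.norm(d),'centre',m+n*.012)
Q=lambda x,y:(x/2.8+180,y/2.8+140)
for n,p in dict(FL=(88,65),BLn=(40,262),FR=(735,272),).items(): print(n,atz(z,*Q(*p),.065))
print('nut',atz(z,*Q(598,335),.071),'awl',atz(z,*Q(171,200),.071))
w=load('w1'); S=lambda x,y:(x/9+285,y/9+175)
print('ring',atz(w,*S(303,305),.074),'head',atz(w,*S(305,335),.082))
a=atz(w,*S(170,318),.082);b=atz(w,*S(440,348),.082);d=b-a;print('slot',a,b,(a+b)/2,np.degrees(np.arctan2(d[1],d[0])))
T=lambda x,y:(x/3.4+190,y/3.4+150)
# psu corners full image
c=[atz(w,*T(162,408),.07),atz(w,*T(752,362),.07)]; print(c)
e=[atz(w,*T(215,362),.073),atz(w,*T(686,323),.073)]; print('cover',e)
for c in (c,e):
  d=c[1]-c[0]; print(np.degrees(np.arctan2(d[1],d[0])),np.linalg.norm(d))
print('lock2 ring',atz(w,303,50,.074))
print(robot.get_obs()['joint_positions'])
E
```

```text
collar [ 0.54717427 -0.27392537  0.071     ]
top [ 0.53688961 -0.28672312  0.131     ] [ 0.55918346 -0.28504719  0.131     ] 4.299099526024132 0.022356760227554097 centre [ 0.54713698 -0.27391892  0.131     ]
FL [ 0.45157341 -0.20762662  0.065     ]
BLn [ 0.43020078 -0.27287388  0.065     ]
FR [ 0.66439324 -0.27649219  0.065     ]
nut [ 0.61824706 -0.29688     0.071     ] awl [ 0.47670337 -0.2502923   0.071     ]
ring [0.55774077 0.16224557 0.074     ] head [0.55794282 0.16093763 0.082     ]
slot [0.54472931 0.16262114 0.082     ] [0.57118812 0.15964946 0.082     ] [0.55795872 0.1611353  0.082     ] -6.408236268945123
[array([0.48039526, 0.10183527, 0.07      ]), array([0.64516259, 0.11570018, 0.07      ])]
cover [array([0.49646281, 0.1165385 , 0.073     ]), array([0.62563371, 0.12795198, 0.073     ])]
4.81001795626981 0.16534966022764705
5.049515714344341 0.12967416411348215
lock2 ring [0.5450455  0.29190727 0.074     ]
[-5.36120002e-01  2.09950691e-01  1.17250697e+00  4.88374009e-04
  1.75906701e+00 -5.36281340e-01]
```

>>> step_arm(
  commands=[
    {"xyz": [0, 0, 0], "twist": [0, 0, 7]},
    {"xyz": [0, 0, 0], "twist": [0, 0, 14]},
    {"xyz": [0, 0, 0], "twist": [0, 0, 21]},
    {"xyz": [0, 0, 0], "twist": [0, 0, 28]},
    {"xyz": [0, 0, 0], "twist": [0, 0, 35]},
    {"xyz": [0, 0, 0], "twist": [0, 0, 42]},
    {"xyz": [0, 0, 0], "twist": [0, 0, 49]},
    {"xyz": [0, 0, 0], "twist": [0, 0, 56]},
    {"xyz": [0, 0, 0], "twist": [0, 0, 63]},
    {"xyz": [0, 0, 0], "twist": [0, 0, 70]},
    {"xyz": [0, 0, 0], "twist": [0, 0, 77]},
    {"xyz": [0, 0, 0], "twist": [0, 0, 84]},
  ],
)

```text
time: 3.08
tool_pos: [0.5483, -0.2582, 0.2441]
ee_rot: [-1.571, -0.0, 1.475]
wrist_force: [1.0, 0.2, 0.3]
width: 0.0939
```

>>> step_arm(
  commands=[
    {"xyz": [-0.001, -0.006, 0], "twist": [0, 0, 7]},
    {"xyz": [-0.001, -0.013, 0], "twist": [0, 0, 10]},
    {"xyz": [-0.001, -0.013, 0], "twist": [0, 0, 10]},
    {"xyz": [-0.001, -0.013, 0], "twist": [0, 0, 10]},
    {"xyz": [-0.001, -0.013, 0], "twist": [0, 0, 10]},
  ],
)

```text
time: 3.5
tool_pos: [0.5472, -0.2718, 0.2438]
ee_rot: [-1.571, -0.0, 1.641]
wrist_force: [0.1, -0.2, 0.5]
width: 0.0938
```

```bash
python3 - <<'E'
from h import *
grab('wrist','w3'); o=robot.get_obs(); print(o['tool_pos'],o['ee_rot'],o['joint_positions'],o['qvel'].round(3),o['wrist_force'])
z=load('w3'); print(-z['R'].T@z['t'])
E
```

```text
[ 0.54719151 -0.27198196  0.24374017] [-1.57108710e+00 -2.21878952e-04  1.64086209e+00] [-5.54241617e-01  2.21308688e-01  1.15905229e+00  3.56428072e-04
  1.76112544e+00 -2.19503622e+00] [-0.003  0.004 -0.002 -0.001 -0.    -0.008] [-0.09384718 -0.18476317 -0.63297838]
[ 0.46371133 -0.27709317  0.4152089 ]
```

View pics/w3.png

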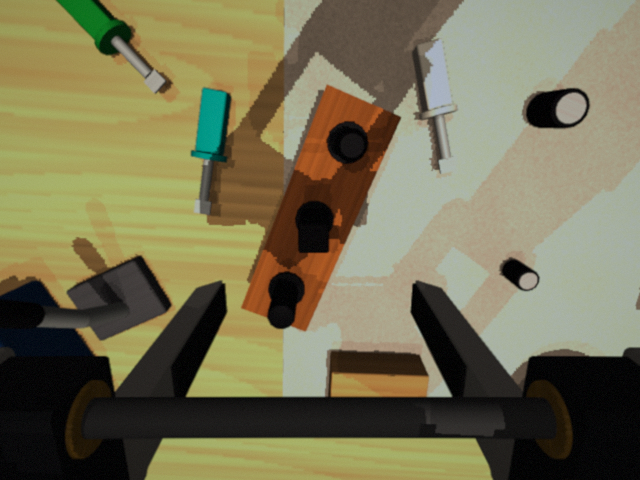

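```bash
python3 - <<'E'
from h import *
crop('w3',280,180,350,270,7,'c9')
z=load('w3');print('turq',atz(z,203,210,0),atz(load('w2'),325,325,0),'white',atz(z,445,170,0))
E
```

```text
turq [ 0.5608055  -0.39688668  0.        ] [ 5.54974697e-01 -4.04952525e-01 -5.55111512e-17] white [ 0.49917176 -0.13897519  0.        ]
```

View pics/c9.png

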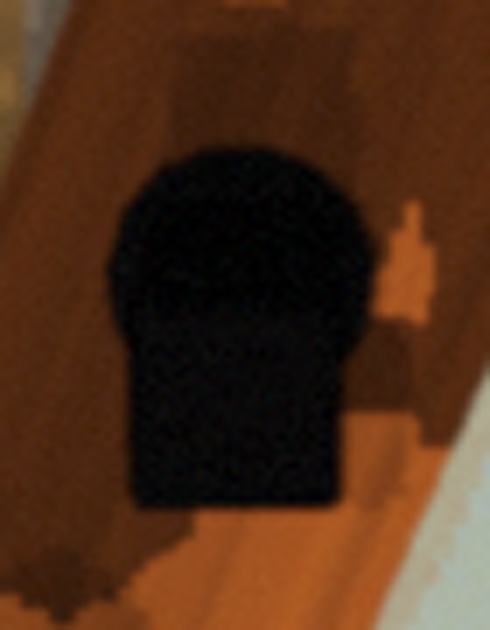

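```bash
python3 - <<'E'
from h import *
z=load('w3'); P=lambda x,y:(x/7+280,y/7+180)
print('collar',atz(z,*P(242,277),.071)); a=atz(z,*P(130,505),.131);b=atz(z,*P(340,505),.131); d=b-a; m=(a+b)/2; n=np.array([-d[1],d[0],0])/np.linalg.norm(d)
print('top',a,b,np.degrees(np.arctan2(d[1],d[0])),np.linalg.norm(d),'centre',m+n*.012)
E
```

```text
collar [ 0.54599121 -0.27451091  0.071     ]
top [ 0.55845526 -0.28561681  0.131     ] [ 0.55682483 -0.2623515   0.131     ] 94.00872898794967 0.023322373707748974 centre [ 0.54566941 -0.27482305  0.131     ]
```

>>> step_arm(
  commands=[
    {"xyz": [-0.001, -0.001, -0.02], "twist": [0, 0, 0]},
    {"xyz": [-0.001, -0.001, -0.04], "twist": [0, 0, 0]},
    {"xyz": [-0.001, -0.001, -0.06], "twist": [0, 0, 0]},
    {"xyz": [-0.001, -0.001, -0.08], "twist": [0, 0, 0]},
    {"xyz": [-0.001, -0.001, -0.1], "twist": [0, 0, 0]},
    {"xyz": [-0.001, -0.001, -0.115], "twist": [0, 0, 0]},
    {"xyz": [-0.001, -0.001, -0.13], "twist": [0, 0, 0]},
    {"xyz": [-0.001, -0.001, -0.14], "twist": [0, 0, 0]},
    {"xyz": [-0.001, -0.001, -0.15], "twist": [0, 0, 0]},
    {"xyz": [-0.001, -0.001, -0.154], "twist": [0, 0, 0]},
    {"xyz": [-0.001, -0.001, -0.154], "twist": [0, 0, 0]},
    {"xyz": [-0.001, -0.001, -0.154], "twist": [0, 0, 0]},
  ],
)

```text
time: 4.55
tool_pos: [0.5463, -0.2741, 0.09]
ee_rot: [-1.571, 0.0, 1.641]
wrist_force: [1.0, 0.0, -0.7]
width: 0.0938
```

>>> step_arm(
  commands=[
    {"xyz": [0, 0, 0], "twist": [0, 0, 0]},
    {"xyz": [0, 0, 0], "twist": [0, 0, 0]},
    {"xyz": [0, 0, 0], "twist": [0, 0, 0]},
    {"xyz": [0, 0, 0], "twist": [0, 0, 0]},
    {"xyz": [0, 0, 0], "twist": [0, 0, 0]},
    {"xyz": [0, 0, 0], "twist": [0, 0, 0]},
  ],
  fingers=150,
)

```text
time: 5.05
tool_pos: [0.5461, -0.274, 0.0897]
ee_rot: [-1.571, 0.0, 1.641]
wrist_force: [1.0, -0.1, -0.7]
width: 0.0574
```

```bash
python3 - <<'E'
from h import *
grab('side','s1'); o=robot.get_obs(); print(o['tool_pos'],o['ee_rot'],o['width'],o['wrist_force'],o['wrist_torque'])
crop('s1',280,120,460,280,4,'c10')
E
```

```text
[ 0.54601718 -0.2740362   0.08958681] [-1.57088389e+00 -4.80392136e-05  1.64055164e+00] 0.053918748145111835 [-0.89541469  0.84932373 -0.02678058] [ 0.10195432 -0.02884206  0.00410621]
```

View pics/c10.png

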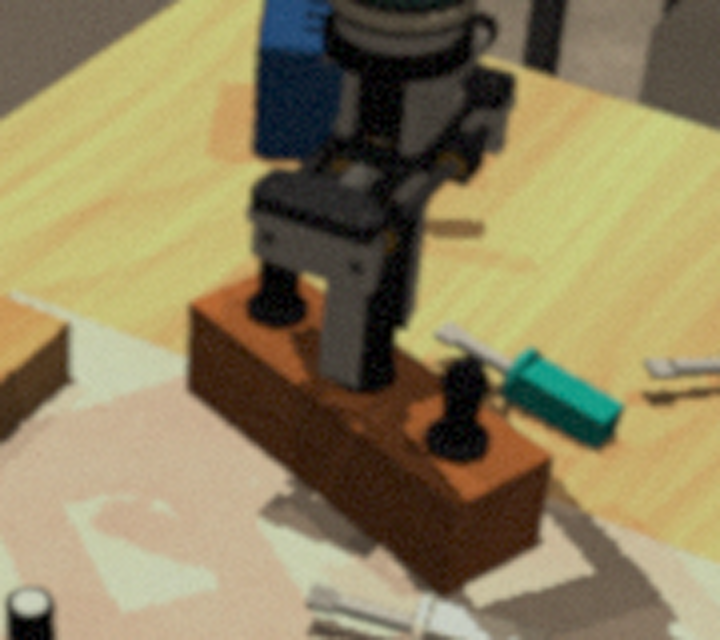

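>>> step_arm(
  commands=[
    {"xyz": [0, 0, 0], "twist": [0, 0, 0]},
    {"xyz": [0, 0, 0], "twist": [0, 0, 0]},
    {"xyz": [0, 0, 0], "twist": [0, 0, 0]},
    {"xyz": [0, 0, 0], "twist": [0, 0, 0]},
    {"xyz": [0, 0, 0], "twist": [0, 0, 0]},
    {"xyz": [0, 0, 0], "twist": [0, 0, 0]},
    {"xyz": [0, 0, 0], "twist": [0, 0, 0]},
    {"xyz": [0, 0, 0], "twist": [0, 0, 0]},
  ],
  fingers=255,
)

```text
time: 5.77
tool_pos: [0.546, -0.2742, 0.0895]
ee_rot: [-1.571, 0.0, 1.641]
wrist_force: [0.4, -1.6, -0.5]
width: 0.024
```

>>> step_arm(
  commands=[
    {"xyz": [0, 0, 0], "twist": [0, 0, 0]},
    {"xyz": [0, 0, 0], "twist": [0, 0, 0]},
    {"xyz": [0, 0, 0.003], "twist": [0, 0, 0]},
    {"xyz": [0, 0, 0.01], "twist": [0, 0, 0]},
    {"xyz": [0, 0, 0.025], "twist": [0, 0, 0]},
    {"xyz": [0, 0, 0.045], "twist": [0, 0, 0]},
    {"xyz": [0, 0, 0.065], "twist": [0, 0, 0]},
    {"xyz": [0, 0, 0.085], "twist": [0, 0, 0]},
    {"xyz": [0, 0, 0.11], "twist": [0, 0, 0]},
    {"xyz": [0, 0, 0.12], "twist": [0, 0, 0]},
    {"xyz": [0, 0, 0.12], "twist": [0, 0, 0]},
    {"xyz": [0, 0, 0.12], "twist": [0, 0, 0]},
  ],
)

```text
time: 6.77
tool_pos: [0.5461, -0.274, 0.2097]
ee_rot: [-1.571, 0.0, 1.641]
wrist_force: [-1.1, -0.3, -2.3]
width: 0.024
```

```bash
python3 - <<'E'
from h import *
grab('side','s2');grab('scene','sc2'); o=robot.get_obs(); print(o['tool_pos'],o['ee_rot'],o['width'],o['wrist_force'],o['wrist_torque'])
z=load('s2'); print(proj(z,[.546,-.274,.11])); print(proj(load('sc2'),[.546,-.274,.11]))
crop('s2',300,100,440,240,4,'c11')
crop('sc2',220,90,360,230,4,'c12')
E
```

```text
[ 0.54530145 -0.27348084  0.20736717] [-1.56800744 -0.00225667  1.64068511] 0.024073711210046467 [-0.54947688 -0.02284526 -1.88321243] [ 0.11718347 -0.07534583  0.01731324]
(np.float64(371.94174861594763), np.float64(197.05175888298157))
(np.float64(294.53103023577415), np.float64(171.05790561146267))
```

View pics/c11.png

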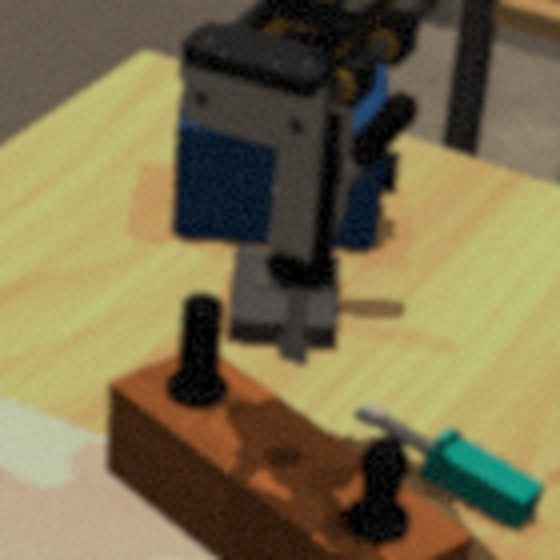

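View pics/c12.png

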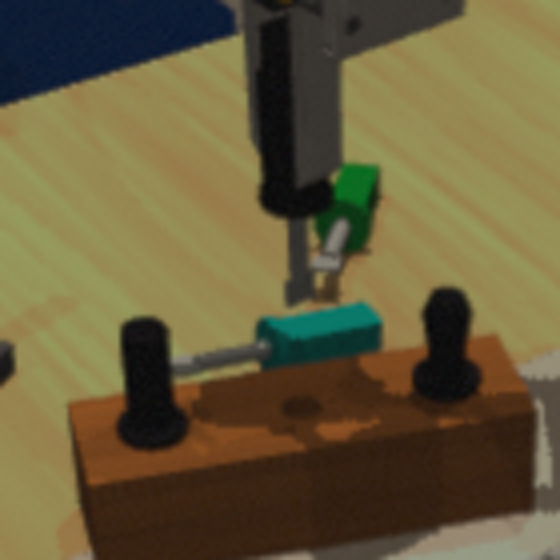

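>>> step_arm(
  commands=[
    {"xyz": [0, 0.02, 0], "twist": [0, 0, 0]},
    {"xyz": [0, 0.05, 0], "twist": [0, 0, 0]},
    {"xyz": [0.002, 0.09, 0], "twist": [0, 0, 0]},
    {"xyz": [0.004, 0.13, 0], "twist": [0, 0, 0]},
    {"xyz": [0.006, 0.17, 0], "twist": [0, 0, 0]},
    {"xyz": [0.008, 0.21, 0], "twist": [0, 0, -1]},
    {"xyz": [0.01, 0.25, 0], "twist": [0, 0, -3]},
    {"xyz": [0.012, 0.29, 0], "twist": [0, 0, -5]},
    {"xyz": [0.012, 0.33, 0], "twist": [0, 0, -7]},
    {"xyz": [0.012, 0.37, 0], "twist": [0, 0, -9]},
    {"xyz": [0.012, 0.405, 0], "twist": [0, 0, -10.5]},
    {"xyz": [0.012, 0.435, 0], "twist": [0, 0, -10.5]},
  ],
)

```text
time: 7.87
tool_pos: [0.5566, 0.1635, 0.2071]
ee_rot: [-1.567, 0.001, 1.458]
wrist_force: [1.0, -1.3, -2.5]
width: 0.0238
```

>>> step_arm(
  commands=[
    {"xyz": [0, 0, 0], "twist": [0, 0, 0]},
    {"xyz": [0, 0, 0], "twist": [0, 0, 0]},
    {"xyz": [0, 0, 0], "twist": [0, 0, 0]},
    {"xyz": [0, 0, 0], "twist": [0, 0, 0]},
  ],
)

```text
time: 8.2
tool_pos: [0.5578, 0.1598, 0.2085]
ee_rot: [-1.569, 0.001, 1.456]
wrist_force: [0.4, 0.1, -1.3]
width: 0.0242
```

```bash
python3 - <<'E'
from h import *
grab('side','s3');grab('scene','sc3');grab('wrist','w4'); o=robot.get_obs(); print(o['tool_pos'],o['ee_rot'],o['width'],o['wrist_force'],o['wrist_torque'],o['joint_positions'])
for n in('s3','sc3'):
  u,v=proj(load(n),[.558,.161,.13]); print(u,v); u=int(u);v=int(v); crop(n,u-50,v-50,u+50,v+60,5,'z'+n)
E
```

```text
[0.55814201 0.15966195 0.20933998] [-1.57055292e+00  1.41524944e-04  1.45527143e+00] 0.02349756943352335 [-0.46888852 -0.02166921 -1.79054978] [ 0.08559706 -0.01692698 -0.05216157] [ 1.81004757e-01  1.56384894e-01  1.30228812e+00 -6.46308070e-05
  1.68319378e+00 -1.27427389e+00]
232.786913223647 308.2339213652758
445.6896334464206 305.60419985988347
```

View pics/zs3.png

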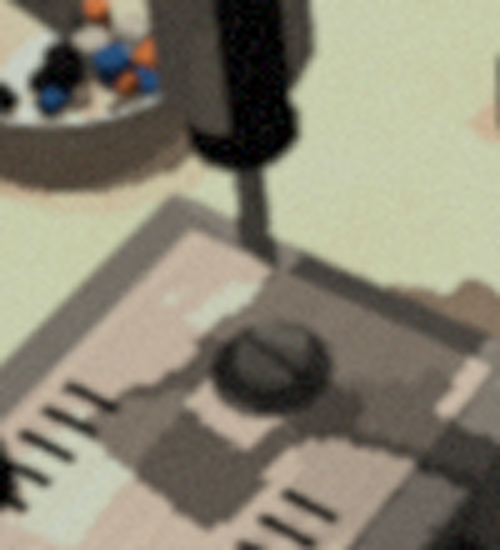

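View pics/zsc3.png

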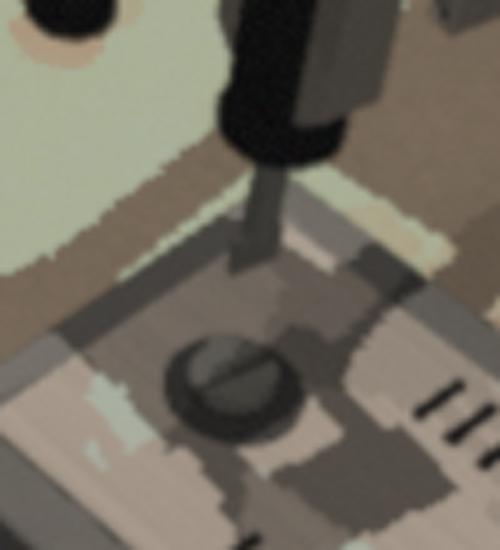

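View pics/w4.png

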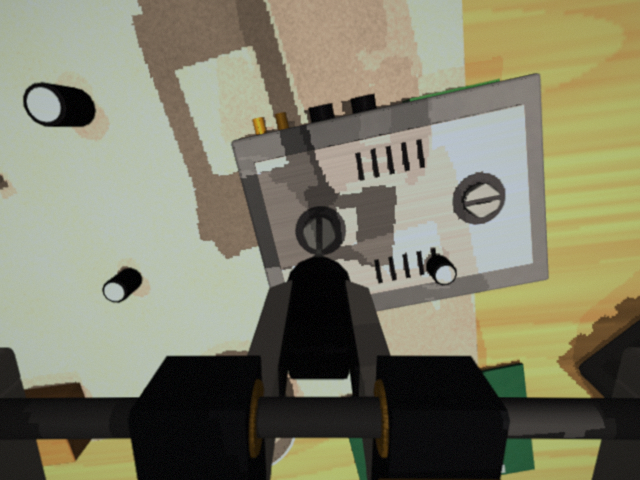

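```bash
python3 - <<'E'
from h import *
for n,t,h,o in(('s3',(259,265),(272,358),(182,258)),('sc3',(255,265),(236,372),(395,255))):
    z=load(n); tp=atz(z,t[0]/5+o[0],t[1]/5+o[1],.128); hp=atz(z,h[0]/5+o[0],h[1]/5+o[1],.082); print(n,tp,hp,hp-tp)
crop('w4',270,190,370,280,8,'c13')
crop('s3',210,310,260,350,12,'c14');crop('sc3',415,310,470,350,12,'c15')
E
```

```text
s3 [0.55390482 0.16337864 0.128     ] [0.55325822 0.16305429 0.082     ] [-0.00064659 -0.00032436 -0.046     ]
sc3 [0.55930918 0.16346803 0.128     ] [0.55924824 0.16455431 0.082     ] [-6.09381956e-05  1.08627542e-03 -4.60000000e-02]
```

View pics/c13.png

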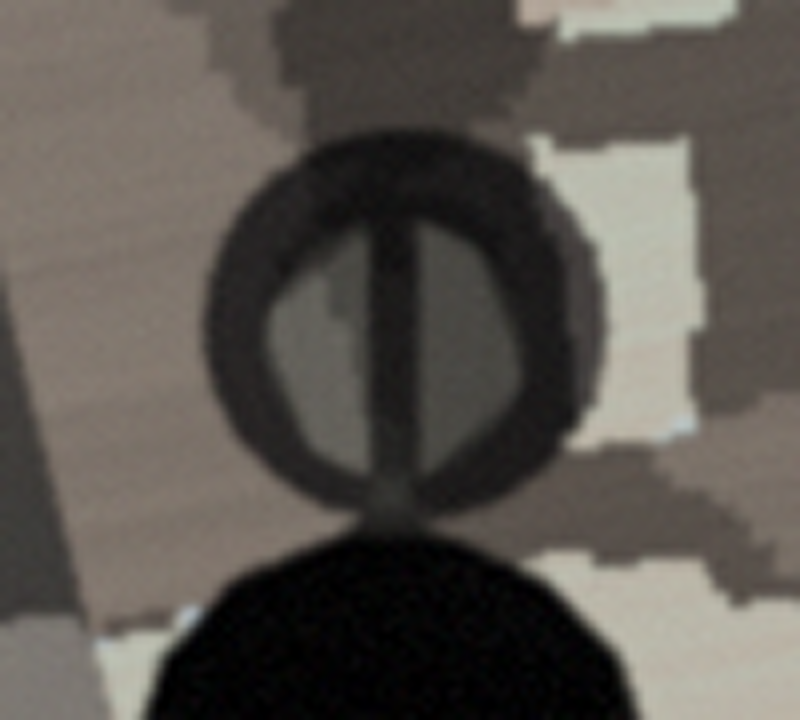

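View pics/c14.png

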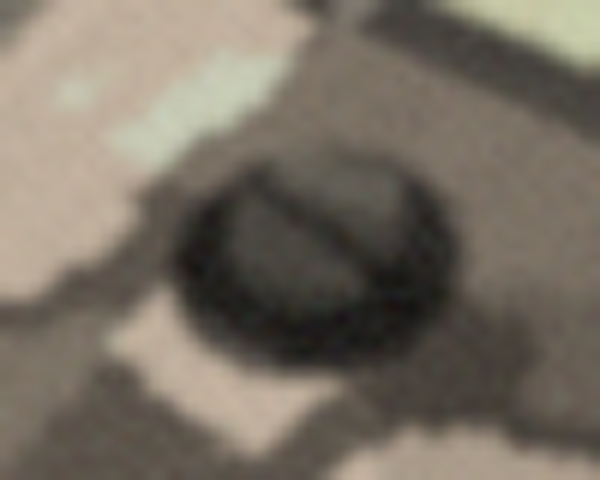

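View pics/c15.png

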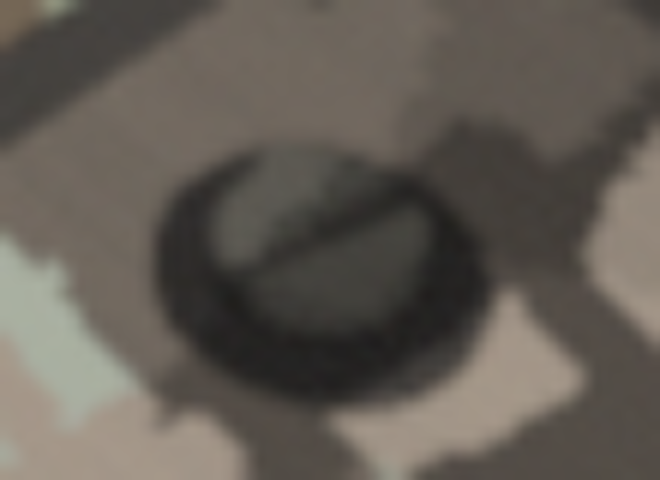

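>>> step_arm(
  commands=[
    {"xyz": [0, 0, -0.01], "twist": [0, 0, 0]},
    {"xyz": [0, 0, -0.02], "twist": [0, 0, 0]},
    {"xyz": [0, 0, -0.03], "twist": [0, 0, 0]},
    {"xyz": [0, 0, -0.038], "twist": [0, 0, 0]},
    {"xyz": [0, 0, -0.043], "twist": [0, 0, 0]},
    {"xyz": [0, 0, -0.043], "twist": [0, 0, 0]},
    {"xyz": [0, 0, -0.043], "twist": [0, 0, 0]},
    {"xyz": [0, 0, -0.043], "twist": [0, 0, 0]},
  ],
)

```text
time: 9.02
tool_pos: [0.5583, 0.1611, 0.167]
ee_rot: [-1.572, -0.0, 1.457]
wrist_force: [0.7, 0.7, -2.1]
width: 0.0241
```

```bash
python3 - <<'E'
from h import *
grab('side','s4');grab('scene','sc4'); o=robot.get_obs(); print(o['tool_pos'],o['ee_rot'],o['wrist_force'],o['wrist_torque'])
a=load('s4')['p'][285:355,195:275]; b=load('sc4')['p'][285:355,400:480]
save('c16',cv2.resize(np.hstack([a,b]),None,fx=5,fy=5,interpolation=cv2.INTER_CUBIC))
E
```

```text
[0.55844033 0.16112431 0.16733055] [-1.57225599e+00 -5.37155112e-04  1.45745089e+00] [ 0.90197853 -0.36544203 -1.44273024] [ 0.07952518 -0.05951647  0.01109956]
```

View pics/c16.png

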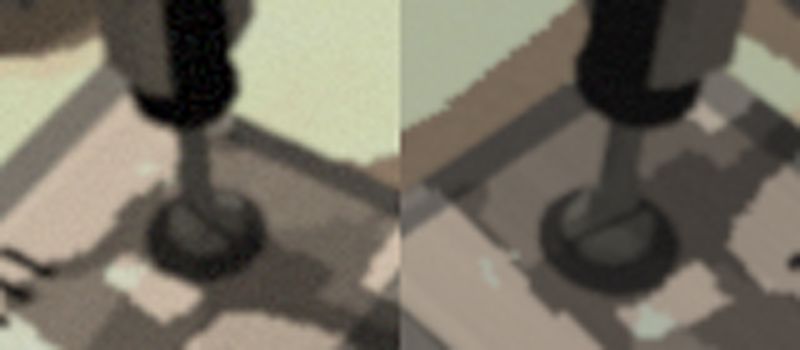

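```bash
python3 - <<'E'
from h import *
a=load('s4')['p'][310:345,215:255]; b=load('sc4')['p'][310:345,422:462]
f=lambda x:np.clip(cv2.resize(x,None,fx=10,fy=10,interpolation=cv2.INTER_CUBIC).astype(float)*2,0,255).astype(np.uint8)
save('c17',np.hstack([f(a),f(b)]))
for n in('s4','sc4'):
    z=load(n)
    for X in([.558,.161,.0868],[.550,.162,.0868],[.566,.160,.0868],[.5575,.161,.082]): print(n,X,np.round(proj(z,X),1))
E
```

```text
s4 [0.558, 0.161, 0.0868] [234.9 325.7]
s4 [0.55, 0.162, 0.0868] [238.  328.2]
s4 [0.566, 0.16, 0.0868] [231.7 323.3]
s4 [0.5575, 0.161, 0.082] [235.3 327.7]
sc4 [0.558, 0.161, 0.0868] [441.6 325.4]
sc4 [0.55, 0.162, 0.0868] [446.1 323.5]
sc4 [0.566, 0.16, 0.0868] [437.1 327.3]
sc4 [0.5575, 0.161, 0.082] [441.4 327.4]
```

View pics/c17.png

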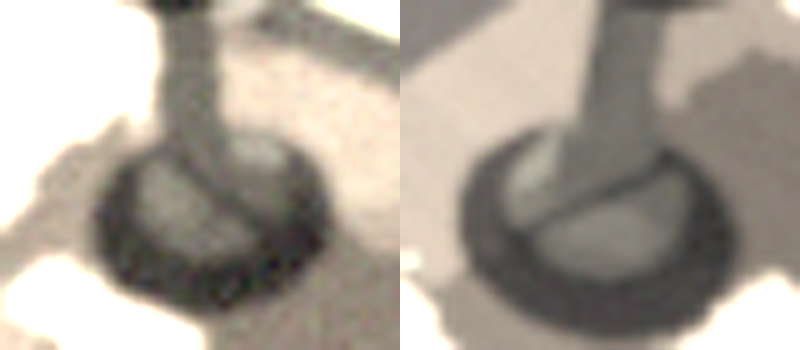

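>>> step_arm(
  commands=[
    {"xyz": [0, 0, -0.001], "twist": [0, 0, 0]},
    {"xyz": [0, 0, -0.002], "twist": [0, 0, 0]},
    {"xyz": [0, 0, -0.003], "twist": [0, 0, 0]},
    {"xyz": [0, 0, -0.004], "twist": [0, 0, 0]},
    {"xyz": [0, 0, -0.004], "twist": [0, 0, 0]},
  ],
)

```text
time: 9.53
tool_pos: [0.5579, 0.1609, 0.1622]
ee_rot: [-1.57, 0.0, 1.457]
wrist_force: [0.7, -0.6, -1.7]
width: 0.0239
```

>>> step_arm(
  commands=[
    {"xyz": [0, 0, -0.0005], "twist": [0, 0, 0]},
    {"xyz": [0, 0, -0.001], "twist": [0, 0, 0]},
    {"xyz": [0, 0, -0.001], "twist": [0, 0, 0]},
  ],
)

```text
time: 9.78
tool_pos: [0.558, 0.1608, 0.1614]
ee_rot: [-1.571, 0.0, 1.457]
wrist_force: [-0.4, -0.5, -1.5]
width: 0.0238
```

No contact at 0.1614, just below the expected head top. I'll continue down slowly.

>>> step_arm(
  commands=[
    {"xyz": [0, 0, -0.0005], "twist": [0, 0, 0]},
    {"xyz": [0, 0, -0.001], "twist": [0, 0, 0]},
    {"xyz": [0, 0, -0.001], "twist": [0, 0, 0]},
  ],
)

```text
time: 10.03
tool_pos: [0.558, 0.1609, 0.1604]
ee_rot: [-1.571, 0.0, 1.457]
wrist_force: [0.5, -0.6, -1.3]
width: 0.024
```

```bash
python3 - <<'E'
from h import *
o=robot.get_obs(); print(o['tool_pos'],o['wrist_force'],o['wrist_torque'])
E
```

```text
[0.55803272 0.16088389 0.16043653] [ 0.53600038 -0.63807176 -1.25762817] [-0.06892535 -0.07557953 -0.02587296]
```

>>> step_arm(
  commands=[
    {"xyz": [0, 0, -0.0005], "twist": [0, 0, 0]},
    {"xyz": [0, 0, -0.001], "twist": [0, 0, 0]},
    {"xyz": [0, 0, -0.001], "twist": [0, 0, 0]},
  ],
)

```text
time: 10.28
tool_pos: [0.558, 0.1609, 0.1594]
ee_rot: [-1.571, 0.0, 1.457]
wrist_force: [0.5, -0.5, -1.3]
width: 0.0241
```

```bash
python3 - <<'E'
from h import *
o=robot.get_obs(); print(o['tool_pos'],o['wrist_force'],o['wrist_torque'],o['ee_rot'])
E
```

```text
[0.55804314 0.16086627 0.15941497] [ 0.53819097 -0.45438802 -1.3369317 ] [-0.13109163 -0.0876521   0.04069705] [-1.57081935e+00  1.63865125e-04  1.45731265e+00]
```

>>> step_arm(
  commands=[
    {"xyz": [0, 0, -0.0005], "twist": [0, 0, 0]},
    {"xyz": [0, 0, -0.001], "twist": [0, 0, 0]},
    {"xyz": [0, 0, -0.001], "twist": [0, 0, 0]},
  ],
)

```text
time: 10.53
tool_pos: [0.558, 0.1609, 0.1584]
ee_rot: [-1.571, 0.0, 1.457]
wrist_force: [-0.6, -0.4, -1.9]
width: 0.0239
```

```bash
python3 - <<'E'
from h import *
grab('side','s5');grab('scene','sc5'); o=robot.get_obs(); print(o['tool_pos'],o['wrist_force'],o['wrist_torque'],o['ee_rot'])
a=load('s5')['p'][300:345,212:257]; b=load('sc5')['p'][300:345,420:465]
f=lambda x:np.clip(cv2.resize(x,None,fx=8,fy=8,interpolation=cv2.INTER_CUBIC).astype(float)*2,0,255).astype(np.uint8)
save('c18',np.hstack([f(a),f(b)]))
E
```

```text
[0.55800333 0.16087375 0.15840836] [-0.68778572 -0.79223335 -1.46052684] [-0.2284654  -0.06702617 -0.04986417] [-1.57074145e+00  1.52338252e-04  1.45729039e+00]
```

View pics/c18.png

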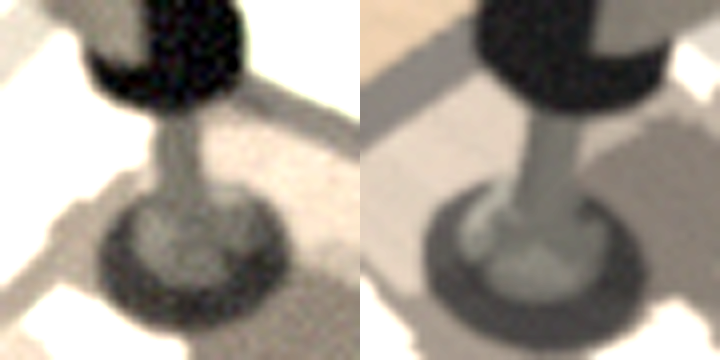

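>>> step_arm(
  commands=[
    {"xyz": [0, -0.0006, 0], "twist": [0, 0, 0]},
    {"xyz": [0, -0.0006, 0], "twist": [0, 0, 0]},
    {"xyz": [0, -0.0006, 0], "twist": [0, 0, 0]},
  ],
)

```text
time: 10.88
tool_pos: [0.558, 0.1607, 0.1584]
ee_rot: [-1.571, -0.001, 1.457]
wrist_force: [0.4, 0.8, -0.3]
width: 0.0241
```

```bash
python3 - <<'E'
from h import *
o=robot.get_obs(); print(o['tool_pos'],o['wrist_force'],o['wrist_torque'],o['ee_rot'])
E
```

```text
[0.55797444 0.16070504 0.15844651] [ 0.40244366  0.77935481 -0.32949164] [-0.00547122 -0.06442942  0.03642665] [-1.57062321e+00 -7.47147144e-04  1.45746899e+00]
```

>>> step_arm(
  commands=[
    {"xyz": [0, 0, 0], "twist": [0, 0, -2]},
    {"xyz": [0, 0, 0], "twist": [0, 0, -4]},
    {"xyz": [0, 0, 0], "twist": [0, 0, -6]},
    {"xyz": [0, 0, 0], "twist": [0, 0, -8]},
    {"xyz": [0, 0, 0], "twist": [0, 0, -10]},
  ],
)

```text
time: 11.3
tool_pos: [0.5578, 0.1602, 0.1585]
ee_rot: [-1.57, 0.001, 1.281]
wrist_force: [-0.6, -0.9, -1.8]
width: 0.0237
```

```bash
python3 - <<'E'
from h import *
o=robot.get_obs(); print(o['tool_pos'],o['wrist_force'],o['wrist_torque'],o['ee_rot'])
E
```

```text
[0.55781652 0.16019189 0.15845581] [-0.56658989 -0.91050111 -1.83172861] [-0.10529476  0.02771366  0.05834981] [-1.57043954e+00  5.77254864e-04  1.28118996e+00]
```

>>> step_arm(
  commands=[
    {"xyz": [0, 0, 0], "twist": [0, 0, -3]},
    {"xyz": [0, 0, 0], "twist": [0, 0, -6]},
    {"xyz": [0, 0, 0], "twist": [0, 0, -9]},
    {"xyz": [0, 0, 0], "twist": [0, 0, -12]},
    {"xyz": [0, 0, 0], "twist": [0, 0, -15]},
    {"xyz": [0, 0, 0], "twist": [0, 0, -18]},
    {"xyz": [0, 0, 0], "twist": [0, 0, -21]},
  ],
)

```text
time: 11.88
tool_pos: [0.5578, 0.1602, 0.1585]
ee_rot: [-1.571, 0.001, 0.914]
wrist_force: [-0.8, -0.1, -0.5]
width: 0.0239
```

```bash
python3 - <<'E'
from h import *
o=robot.get_obs(); print(o['tool_pos'],o['wrist_force'],o['wrist_torque'],o['ee_rot'])
E
```

```text
[0.55783965 0.16017901 0.15846447] [-0.8239338  -0.12446211 -0.46618431] [-0.23567181  0.03348335  0.02806151] [-1.57077722e+00  6.40768485e-04  9.13843500e-01]
```

>>> step_arm(
  commands=[
    {"xyz": [0, 0, 0], "twist": [0, 0, -3]},
    {"xyz": [0, 0, 0], "twist": [0, 0, -6]},
    {"xyz": [0, 0, 0], "twist": [0, 0, -9]},
    {"xyz": [0, 0, 0], "twist": [0, 0, -12]},
    {"xyz": [0, 0, 0], "twist": [0, 0, -15]},
    {"xyz": [0, 0, 0], "twist": [0, 0, -18]},
    {"xyz": [0, 0, 0], "twist": [0, 0, -21]},
  ],
)

```text
time: 12.47
tool_pos: [0.5579, 0.1601, 0.1585]
ee_rot: [-1.571, 0.001, 0.547]
wrist_force: [0.1, -1.0, -1.2]
width: 0.0238
```

```bash
python3 - <<'E'
from h import *
grab('scene','sc6');grab('wrist','w6')
o=robot.get_obs(); print(o['tool_pos'],o['wrist_force'],o['wrist_torque'],o['ee_rot'])
b=load('sc6')['p'][290:350,410:470]; f=lambda x:np.clip(cv2.resize(x,None,fx=8,fy=8,interpolation=cv2.INTER_CUBIC).astype(float)*1.6,0,255).astype(np.uint8)
save('c19',f(b))
E
```

```text
[0.55784926 0.16013698 0.15845136] [ 0.18930635 -1.90405722 -0.59204079] [-0.33312268  0.10307005  0.04740677] [-1.57111263e+00  6.34735323e-04  5.49929421e-01]
```

View pics/c19.png

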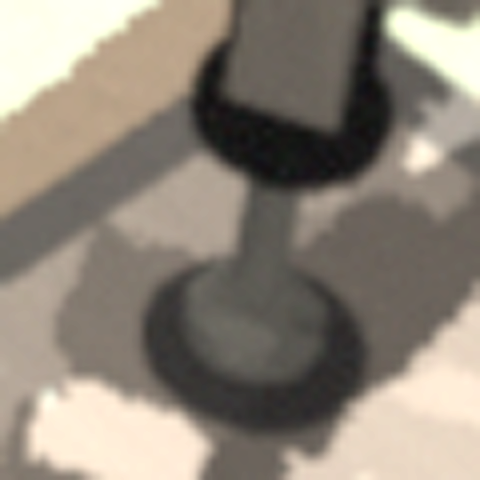

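View pics/w6.png

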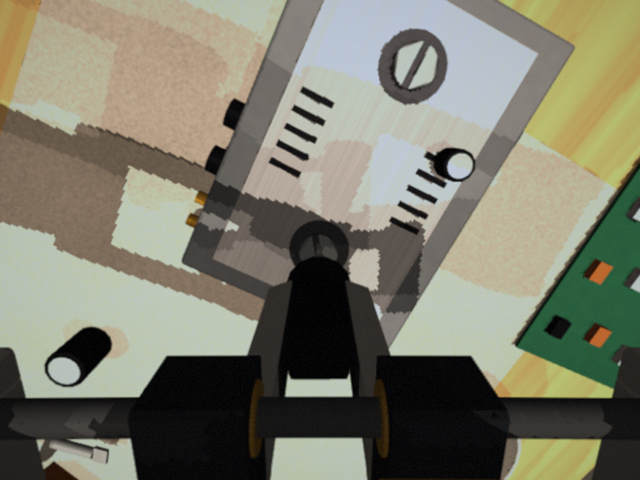

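>>> step_arm(
  commands=[
    {"xyz": [0, -0.0003, 0], "twist": [0, 0, -3]},
    {"xyz": [0, -0.0005, 0], "twist": [0, 0, -6]},
    {"xyz": [0, -0.0005, 0], "twist": [0, 0, -9]},
    {"xyz": [0, -0.0005, 0], "twist": [0, 0, -12]},
    {"xyz": [0, -0.0005, 0], "twist": [0, 0, -15]},
    {"xyz": [0, -0.0005, 0], "twist": [0, 0, -18]},
    {"xyz": [0, -0.0005, 0], "twist": [0, 0, -21]},
    {"xyz": [0, -0.0005, 0], "twist": [0, 0, -24]},
  ],
)

```text
time: 13.23
tool_pos: [0.5579, 0.16, 0.1584]
ee_rot: [-1.571, 0.0, 0.13]
wrist_force: [-0.0, -0.8, -1.9]
width: 0.0242
```

```bash
python3 - <<'E'
from h import *
o=robot.get_obs(); print(o['tool_pos'],o['wrist_force'],o['wrist_torque'],o['ee_rot'])
E
```

```text
[0.55785184 0.15995428 0.15844147] [-0.04234752 -0.77249071 -1.93853923] [-0.20923486  0.12245233  0.08808901] [-1.57073490e+00  3.16355051e-04  1.30094295e-01]
```

>>> step_arm(
  commands=[
    {"xyz": [0, 0, 0], "twist": [0, 0, -1.5]},
    {"xyz": [0, 0, 0], "twist": [0, 0, -3]},
    {"xyz": [0, 0, 0], "twist": [0, 0, -4.5]},
    {"xyz": [0, 0, 0], "twist": [0, 0, -6]},
  ],
)

```text
time: 13.57
tool_pos: [0.5578, 0.1599, 0.1584]
ee_rot: [-1.571, 0.0, 0.027]
wrist_force: [-0.2, -0.6, -2.0]
width: 0.0238
```

```bash
python3 - <<'E'
from h import *
o=robot.get_obs(); print(o['tool_pos'],o['wrist_force'],o['wrist_torque'],o['ee_rot'])
E
```

```text
[0.5578479  0.15994407 0.15844428] [-0.2410139  -0.57824    -2.03316686] [-0.207778   0.0774149  0.0656718] [-1.57080128e+00  3.12184431e-04  2.66260128e-02]
```

>>> step_arm(
  commands=[
    {"xyz": [0, 0, 0], "twist": [0, 0, -1.5]},
    {"xyz": [0, 0, 0], "twist": [0, 0, -3]},
    {"xyz": [0, 0, 0], "twist": [0, 0, -3]},
  ],
)

```text
time: 13.82
tool_pos: [0.5579, 0.1599, 0.1585]
ee_rot: [-1.571, 0.0, -0.025]
wrist_force: [-0.4, -0.7, -1.4]
width: 0.0237
```

```bash
python3 - <<'E'
from h import *
o=robot.get_obs(); print(o['tool_pos'],o['wrist_force'],o['wrist_torque'],o['ee_rot'])
E
```

```text
[0.55787082 0.159914   0.15845561] [-0.37255963 -0.66305962 -1.38499052] [-0.19773555  0.10927216  0.05033561] [-1.57080873e+00  2.70187506e-04 -2.52163539e-02]
```

>>> step_arm(
  commands=[
    {"xyz": [0, 0, 0], "twist": [0, 0, -0.7]},
    {"xyz": [0, 0, 0], "twist": [0, 0, -1.5]},
    {"xyz": [0, 0, 0], "twist": [0, 0, -1.5]},
  ],
)

```text
time: 14.07
tool_pos: [0.5579, 0.1599, 0.1584]
ee_rot: [-1.571, 0.0, -0.052]
wrist_force: [-0.5, -0.8, -1.2]
width: 0.0239
```

```bash
python3 - <<'E'
from h import *
o=robot.get_obs(); print(o['tool_pos'],o['wrist_force'],o['wrist_torque'],o['ee_rot'])
E
```

```text
[0.55787356 0.15990093 0.15844008] [-0.47098271 -0.77319317 -1.17812107] [-0.16494329  0.11014409  0.06732998] [-1.57081496e+00  2.72833590e-04 -5.24199463e-02]
```

>>> step_arm(
  commands=[
    {"xyz": [0, 0, 0], "twist": [0, 0, -0.7]},
    {"xyz": [0, 0, 0], "twist": [0, 0, -1.5]},
    {"xyz": [0, 0, 0], "twist": [0, 0, -1.5]},
  ],
)

```text
time: 14.32
tool_pos: [0.5579, 0.1599, 0.1585]
ee_rot: [-1.571, 0.0, -0.079]
wrist_force: [-0.7, -0.4, -0.7]
width: 0.0237
```

```bash
python3 - <<'E'
from h import *
o=robot.get_obs(); print(o['tool_pos'],o['wrist_force'],o['wrist_torque'],o['ee_rot'])
E
```

```text
[0.55787746 0.15989669 0.15845003] [-0.69925497 -0.41630696 -0.7245659 ] [-0.19121251  0.24577814  0.08305138] [-1.57085345e+00  2.58153939e-04 -7.90971284e-02]
```

>>> step_arm(
  commands=[
    {"xyz": [0, 0, 0], "twist": [0, 0, -0.7]},
    {"xyz": [0, 0, 0], "twist": [0, 0, -1.5]},
    {"xyz": [0, 0, 0], "twist": [0, 0, -1.5]},
  ],
)

```text
time: 14.57
tool_pos: [0.5579, 0.1599, 0.1585]
ee_rot: [-1.571, 0.0, -0.105]
wrist_force: [-1.4, -1.4, -0.4]
width: 0.0234
```

```bash
python3 - <<'E'
from h import *
o=robot.get_obs(); print(o['tool_pos'],o['wrist_force'],o['wrist_torque'],o['ee_rot'])
E
```

```text
[0.55791584 0.15989248 0.15846435] [-1.42301796 -1.43058904 -0.4116402 ] [-0.16116886  0.28632042  0.10258135] [-1.57084974e+00  1.98276319e-04 -1.05429636e-01]
```

Torque is climbing (0.067, 0.083, 0.103 Nm), which suggests the stop is starting. I'll continue gently.

>>> step_arm(
  commands=[
    {"xyz": [0, 0, 0], "twist": [0, 0, -0.7]},
    {"xyz": [0, 0, 0], "twist": [0, 0, -1.5]},
    {"xyz": [0, 0, 0], "twist": [0, 0, -1.5]},
  ],
)

```text
time: 14.82
tool_pos: [0.5579, 0.1599, 0.1584]
ee_rot: [-1.571, 0.0, -0.132]
wrist_force: [-0.4, -1.2, -1.5]
width: 0.024
```

```bash
python3 - <<'E'
from h import *
grab('wrist','w7')
o=robot.get_obs(); print(o['tool_pos'],o['wrist_force'],o['wrist_torque'],o['ee_rot'],o['width'])
crop('w7',250,160,450,300,4,'c20')
E
```

```text
[0.55793216 0.15990117 0.15846399] [-0.99567776 -0.31728861 -1.57868292] [-0.15896743  0.35466056  0.11641265] [-1.57086585e+00  1.19151328e-04 -1.30952707e-01] 0.024035662356961585
```

View pics/c20.png

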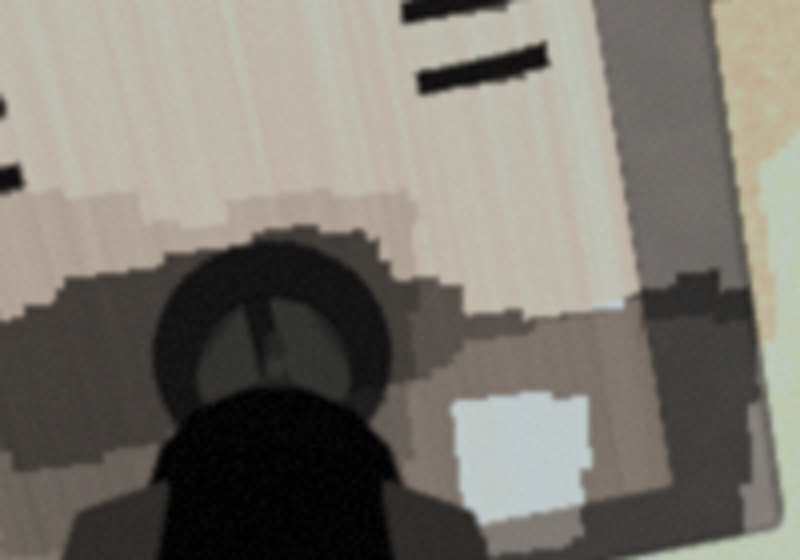

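```bash
python3 - <<'E'
from h import *
z=load('w7');P=lambda x,y:(x/4+250,y/4+160)
def ang(a,b,h):
    a=atz(z,*P(*a),h);b=atz(z,*P(*b),h);d=a-b;print(a,b,np.degrees(np.arctan2(d[1],d[0])))
ang((258,300),(272,375),.082);ang((715,0),(780,520),.07);ang((600,0),(670,490),.073)
crop('w7',290,220,340,270,12,'c21')
E
```

```text
[0.55687287 0.17452056 0.082     ] [0.5574608 0.1611049 0.082    ] 92.50933204790567
[0.63817778 0.21241308 0.07      ] [0.64528887 0.11733516 0.07      ] 94.2773127091862
[0.61876051 0.21525421 0.073     ] [0.62509789 0.12720145 0.073     ] 94.11662502828277
```

View pics/c21.png

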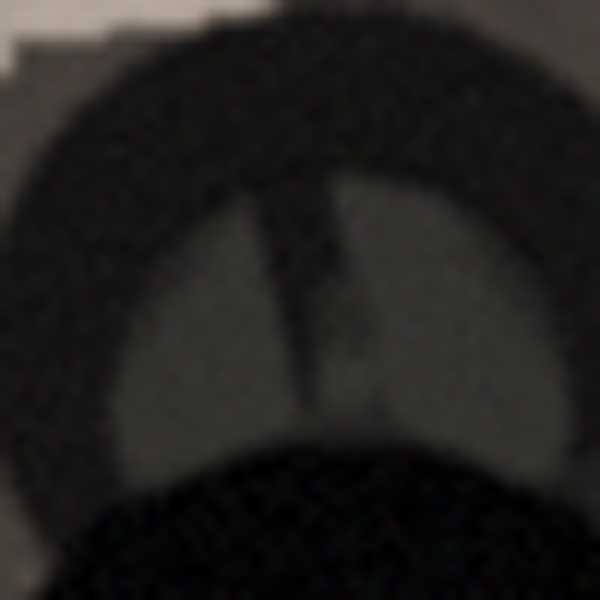

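>>> step_arm(
  commands=[
    {"xyz": [0, 0, 0], "twist": [0, 0, -0.7]},
    {"xyz": [0, 0, 0], "twist": [0, 0, -1.5]},
    {"xyz": [0, 0, 0], "twist": [0, 0, -1.5]},
  ],
)

```text
time: 15.12
tool_pos: [0.5579, 0.1599, 0.1585]
ee_rot: [-1.571, 0.0, -0.158]
wrist_force: [-2.1, -1.1, -0.7]
width: 0.0239
```

```bash
python3 - <<'E'
from h import *
o=robot.get_obs(); print(o['tool_pos'],o['wrist_force'],o['wrist_torque'],o['ee_rot'],o['width'])
z=load('w7');P=lambda x,y:(x/12+290,y/12+220)
def ang(a,b,h):
    a=atz(z,*P(*a),h);b=atz(z,*P(*b),h);d=a-b;print(np.degrees(np.arctan2(d[1],d[0])))
ang((250,190),(300,400),.082);ang((330,180),(380,350),.082)
E
```

```text
[0.55793612 0.15986529 0.15845345] [-2.06503945 -1.08300866 -0.69865719] [-0.21276368  0.43233143  0.12658789] [-1.57087632e+00  1.01040643e-04 -1.57789766e-01] 0.0238596179986822
95.07907742105662
98.2564177114431
```

>>> step_arm(
  commands=[
    {"xyz": [-0.0007, 0, 0], "twist": [0, 0, 0]},
    {"xyz": [-0.0007, 0, 0], "twist": [0, 0, 0]},
    {"xyz": [-0.0007, 0, 0], "twist": [0, 0, 0]},
  ],
)

```text
time: 15.37
tool_pos: [0.5577, 0.1599, 0.1585]
ee_rot: [-1.571, -0.001, -0.157]
wrist_force: [1.0, -0.6, -2.6]
width: 0.0239
```

```bash
python3 - <<'E'
from h import *
o=robot.get_obs(); print(o['tool_pos'],o['wrist_force'],o['wrist_torque'],o['ee_rot'],o['width'])
E
```

```text
[0.55773831 0.15986587 0.15848938] [ 0.98989428 -0.59913895 -2.57454352] [-0.19318365 -0.20649922  0.13778908] [-1.57065184e+00 -1.15685631e-03 -1.57091656e-01] 0.023895054213597628
```

>>> step_arm(
  commands=[
    {"xyz": [0, 0, 0], "twist": [0, 0, -0.7]},
    {"xyz": [0, 0, 0], "twist": [0, 0, -1.5]},
    {"xyz": [0, 0, 0], "twist": [0, 0, -1.5]},
  ],
)

```text
time: 15.62
tool_pos: [0.5577, 0.1599, 0.1585]
ee_rot: [-1.571, -0.001, -0.184]
wrist_force: [0.7, -0.2, -3.4]
width: 0.0242
```

```bash
python3 - <<'E'
from h import *
o=robot.get_obs(); print(o['tool_pos'],o['wrist_force'],o['wrist_torque'],o['ee_rot'],o['width'])
E
```

```text
[0.55772625 0.15986187 0.15849549] [ 0.71514635 -0.20838061 -3.41768974] [-0.22197151 -0.33388405  0.21171527] [-1.57067983e+00 -1.01833446e-03 -1.84070592e-01] 0.024196529891813607
```

The torque rose from 0.14 to 0.21 Nm over 1.5°, so the stop is felt. I'll unwind to mid-play, lift, and check the slot in the camera.

>>> step_arm(
  commands=[
    {"xyz": [0, 0, 0], "twist": [0, 0, 2]},
    {"xyz": [0, 0, 0], "twist": [0, 0, 4]},
    {"xyz": [0, 0, 0], "twist": [0, 0, 6]},
    {"xyz": [0, 0, 0], "twist": [0, 0, 8]},
    {"xyz": [0.0003, 0, 0], "twist": [0, 0, 8]},
    {"xyz": [0.0003, 0, 0], "twist": [0, 0, 8]},
  ],
)

```text
time: 16.12
tool_pos: [0.5577, 0.16, 0.1587]
ee_rot: [-1.57, -0.0, -0.045]
wrist_force: [1.2, -0.1, -2.0]
width: 0.0238
```

```bash
python3 - <<'E'
from h import *
o=robot.get_obs(); print(o['tool_pos'],o['wrist_force'],o['wrist_torque'],o['ee_rot'],o['width'])
E
```

```text
[0.55767864 0.16003297 0.15867659] [ 1.18106413 -0.11506182 -2.0000316 ] [-0.0597904  -0.12651263 -0.02641274] [-1.57042239e+00 -1.96862968e-04 -4.48309635e-02] 0.023783392629070466
```

Torque is near zero, so I'll lift gently.

>>> step_arm(
  commands=[
    {"xyz": [0, 0, 0.001], "twist": [0, 0, 0]},
    {"xyz": [0, 0, 0.003], "twist": [0, 0, 0]},
    {"xyz": [0, 0, 0.006], "twist": [0, 0, 0]},
    {"xyz": [0, 0, 0.012], "twist": [0, 0, 0]},
    {"xyz": [0, 0, 0.025], "twist": [0, 0, 0]},
    {"xyz": [0, 0, 0.04], "twist": [0, 0, 0]},
    {"xyz": [0, 0, 0.05], "twist": [0, 0, 0]},
    {"xyz": [0, 0, 0.05], "twist": [0, 0, 0]},
    {"xyz": [0, 0, 0.05], "twist": [0, 0, 0]},
  ],
)

```text
time: 16.87
tool_pos: [0.558, 0.16, 0.2096]
ee_rot: [-1.57, -0.002, -0.044]
wrist_force: [0.5, 0.4, -1.9]
width: 0.024
```

```bash
python3 - <<'E'
from h import *
grab('wrist','w8');grab('scene','sc8');grab('side','s8')
o=robot.get_obs(); print(o['tool_pos'],o['wrist_force'],o['wrist_torque'],o['ee_rot'],o['width'])
crop('w8',270,170,370,270,6,'c22')
a=load('s8')['p'][280:355,195:275]; b=load('sc8')['p'][280:355,400:480]
f=lambda x:np.clip(cv2.resize(x,None,fx=5,fy=5,interpolation=cv2.INTER_CUBIC).astype(float)*1.7,0,255).astype(np.uint8)
save('c23',np.hstack([f(a),f(b)]))
E
```

```text
[0.55705772 0.15981583 0.20732811] [ 0.28981623  0.10763764 -1.28675045] [-0.00270629 -0.00167327 -0.02215977] [-1.57123829  0.00198868 -0.04363503] 0.023940389092128932
```

View pics/c22.png

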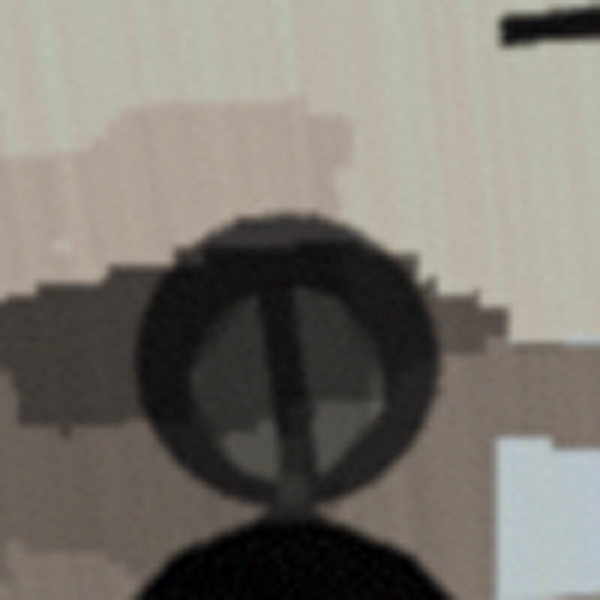

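View pics/c23.png

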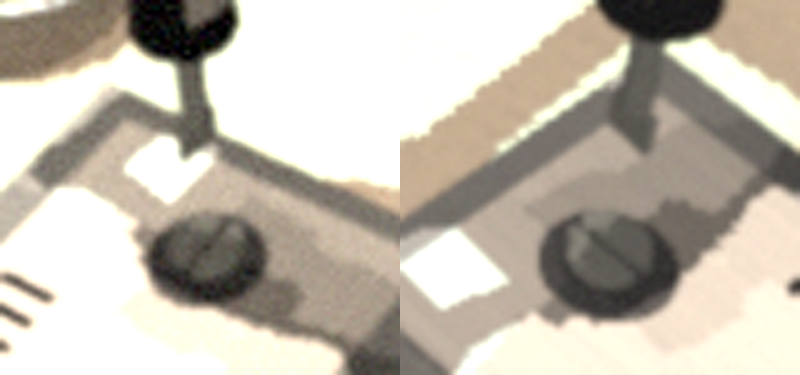

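```bash
python3 - <<'E'
from h import *
z=load('w8')
def ang(a,b,h,P):
    a=atz(z,*P(*a),h);b=atz(z,*P(*b),h);d=a-b;print(a,b,np.degrees(np.arctan2(d[1],d[0])))
P=lambda x,y:(x/6+270,y/6+170)
ang((278,290),(297,470),.082,P)
crop('w8',180,0,460,280,2.8,'c24'); crop('w8',290,210,330,260,12,'c25')
E
```

```text
[0.55695644 0.17394057 0.082     ] [0.558412   0.14876391 0.082     ] 93.30878909317649
```

View pics/c24.png

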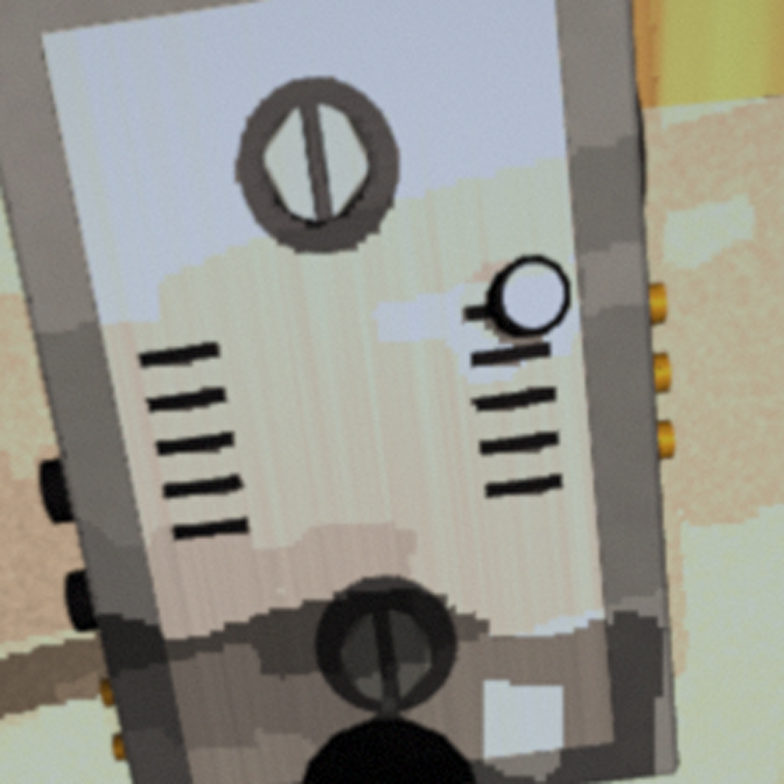

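View pics/c25.png

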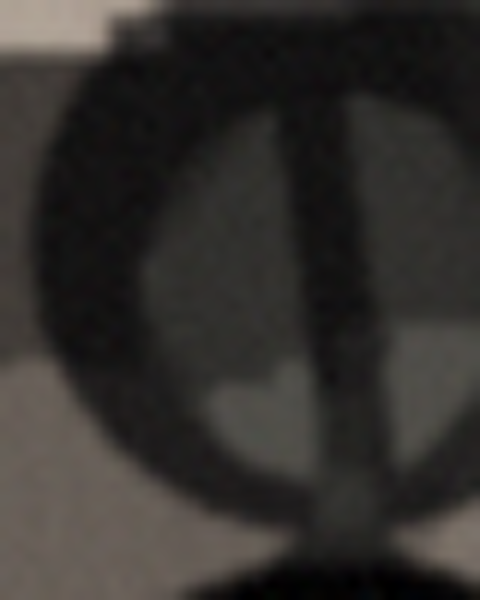

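```bash
python3 - <<'E'
from h import *
z=load('w8')
def ang(a,b,h,P):
    a=atz(z,*P(*a),h);b=atz(z,*P(*b),h);d=a-b;print(a,b,(a+b)/2,np.degrees(np.arctan2(d[1],d[0])))
ang((312,110),(352,460),.082,lambda x,y:(x/12+290,y/12+210))
ang((281,110),(322,460),.082,lambda x,y:(x/12+290,y/12+210))
P=lambda x,y:(x/2.8+180,y/2.8)
ang((309,103),(324,220),.082,P)
ang((555,0),(612,740),.073,P);ang((45,40),(190,780),.073,P)
E
```

```text
[0.55666032 0.17327143 0.082     ] [0.5582762  0.14876986 0.082     ] [0.55746826 0.16102064 0.082     ] 93.77318038426596
[0.55460218 0.17336132 0.082     ] [0.55623926 0.14885909 0.082     ] [0.55542072 0.1611102  0.082     ] 93.82245525142751
[0.54466884 0.30449254 0.082     ] [0.54676698 0.27748114 0.082     ] [0.54571791 0.29098684 0.082     ] 94.44157746477008
[0.60720632 0.32664011 0.073     ] [0.62489365 0.12873864 0.073     ] [0.61604998 0.22768938 0.073     ] 95.10720758838671
[0.47853482 0.32319785 0.073     ] [0.49565252 0.12135009 0.073     ] [0.48709367 0.22227397 0.073     ] 94.84737076992491
```

>>> step_arm(
  commands=[
    {"xyz": [0, -0.02, 0.003], "twist": [0, 0, 5]},
    {"xyz": [0, -0.05, 0.006], "twist": [0, 0, 11]},
    {"xyz": [0, -0.085, 0.006], "twist": [0, 0, 17]},
    {"xyz": [0, -0.12, 0.006], "twist": [0, 0, 23]},
    {"xyz": [0, -0.155, 0.006], "twist": [0, 0, 29]},
    {"xyz": [-0.002, -0.19, 0.006], "twist": [0, 0, 35]},
    {"xyz": [-0.004, -0.225, 0.006], "twist": [0, 0, 41]},
    {"xyz": [-0.006, -0.26, 0.006], "twist": [0, 0, 47]},
    {"xyz": [-0.008, -0.295, 0.006], "twist": [0, 0, 53]},
    {"xyz": [-0.01, -0.33, 0.006], "twist": [0, 0, 59]},
    {"xyz": [-0.0116, -0.36, 0.006], "twist": [0, 0, 65]},
    {"xyz": [-0.0116, -0.38, 0.006], "twist": [0, 0, 71]},
  ],
)

```text
time: 18.02
tool_pos: [0.5448, -0.223, 0.2131]
ee_rot: [-1.569, 0.001, 1.198]
wrist_force: [0.5, 0.2, -1.6]
width: 0.0241
```

>>> step_arm(
  commands=[
    {"xyz": [0, -0.015, 0], "twist": [0, 0, 6]},
    {"xyz": [0, -0.03, 0], "twist": [0, 0, 12]},
    {"xyz": [0, -0.045, 0], "twist": [0, 0, 18]},
    {"xyz": [0, -0.0539, 0], "twist": [0, 0, 24]},
    {"xyz": [0, -0.0539, 0], "twist": [0, 0, 25.5]},
    {"xyz": [0, -0.0539, 0], "twist": [0, 0, 25.5]},
    {"xyz": [0, -0.0539, 0], "twist": [0, 0, 25.5]},
    {"xyz": [0, -0.0539, 0], "twist": [0, 0, 25.5]},
  ],
)

```text
time: 18.68
tool_pos: [0.5458, -0.2736, 0.2139]
ee_rot: [-1.57, -0.001, 1.64]
wrist_force: [-0.0, -0.1, -2.3]
width: 0.0241
```

```bash
python3 - <<'E'
from h import *
grab('scene','sc9');grab('side','s9')
o=robot.get_obs(); print(o['tool_pos'],o['wrist_force'],o['wrist_torque'],o['ee_rot'],o['width'])
a=load('s9')['p'][145:225,330:410]; b=load('sc9')['p'][130:210,255:335]
f=lambda x:np.clip(cv2.resize(x,None,fx=5,fy=5,interpolation=cv2.INTER_CUBIC).astype(float)*1.7,0,255).astype(np.uint8)
save('c26',np.hstack([f(a),f(b)]))
E
```

```text
[ 0.54601279 -0.27352505  0.21428586] [ 0.33934759  0.11273002 -0.6577925 ] [ 0.11883423 -0.05972085 -0.04454919] [-1.57050147e+00 -4.28121188e-04  1.64075296e+00] 0.023640389922663402
```

View pics/c26.png

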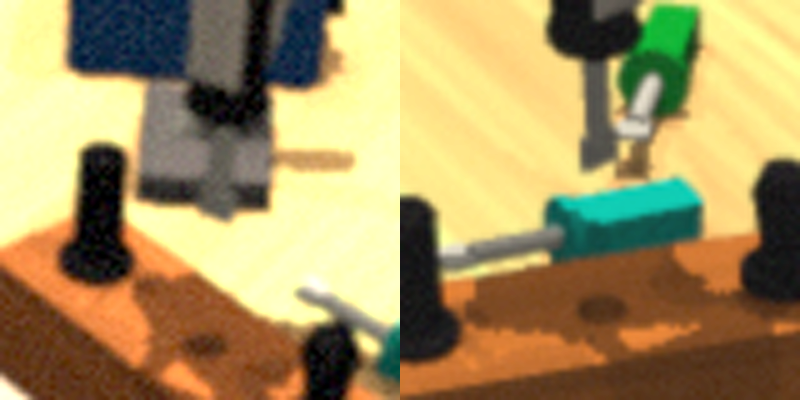

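>>> step_arm(
  commands=[
    {"xyz": [0, 0, -0.02], "twist": [0, 0, 0]},
    {"xyz": [0, 0, -0.04], "twist": [0, 0, 0]},
    {"xyz": [0, 0, -0.055], "twist": [0, 0, 0]},
    {"xyz": [0, 0, -0.065], "twist": [0, 0, 0]},
    {"xyz": [0, 0, -0.07], "twist": [0, 0, 0]},
    {"xyz": [0, 0, -0.073], "twist": [0, 0, 0]},
    {"xyz": [0, 0, -0.076], "twist": [0, 0, 0]},
    {"xyz": [0, 0, -0.076], "twist": [0, 0, 0]},
  ],
)

```text
time: 19.45
tool_pos: [0.5463, -0.2741, 0.1389]
ee_rot: [-1.571, 0.0, 1.641]
wrist_force: [0.2, 1.0, -1.2]
width: 0.0234
```

>>> step_arm(
  commands=[
    {"xyz": [0, 0, -0.006], "twist": [0, 0, 0]},
    {"xyz": [0, 0, -0.014], "twist": [0, 0, 0]},
    {"xyz": [0, 0, -0.024], "twist": [0, 0, 0]},
    {"xyz": [0, 0, -0.034], "twist": [0, 0, 0]},
    {"xyz": [0, 0, -0.042], "twist": [0, 0, 0]},
    {"xyz": [0, 0, -0.046], "twist": [0, 0, 0]},
    {"xyz": [0, 0, -0.048], "twist": [0, 0, 0]},
    {"xyz": [0, 0, -0.048], "twist": [0, 0, 0]},
    {"xyz": [0, 0, -0.048], "twist": [0, 0, 0]},
  ],
)

```text
time: 20.2
tool_pos: [0.5462, -0.2741, 0.0906]
ee_rot: [-1.571, 0.0, 1.641]
wrist_force: [-0.4, -0.1, -2.1]
width: 0.0238
```

```bash
python3 - <<'E'
from h import *
grab('scene','sc10')
o=robot.get_obs(); print(o['tool_pos'],o['wrist_force'],o['wrist_torque'],o['ee_rot'],o['width'])
crop('sc10',225,90,365,230,4,'c27')
E
```

```text
[ 0.54629454 -0.27416504  0.09082265] [ 0.82402289 -0.03726119 -2.55399282] [ 0.08287738 -0.06005724 -0.01966303] [-1.57148396e+00  4.30938192e-04  1.64065931e+00] 0.02392149313271028
```

View pics/c27.png

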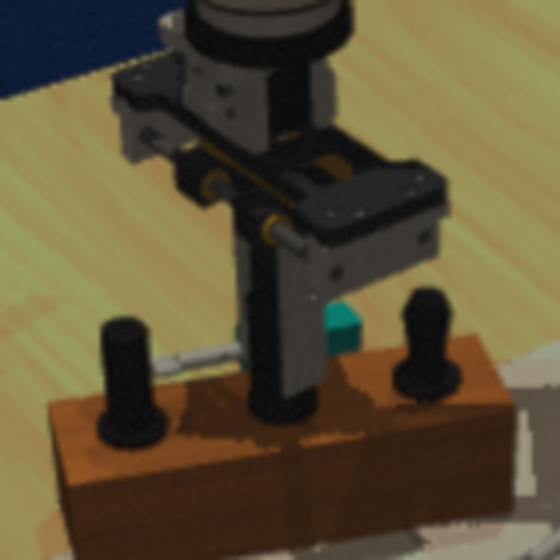

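>>> step_arm(
  commands=[
    {"xyz": [0, 0, -0.0005], "twist": [0, 0, 0]},
    {"xyz": [0, 0, -0.001], "twist": [0, 0, 0]},
    {"xyz": [0, 0, -0.001], "twist": [0, 0, 0]},
  ],
)

```text
time: 20.5
tool_pos: [0.5461, -0.274, 0.0896]
ee_rot: [-1.571, 0.0, 1.641]
wrist_force: [-0.1, 0.3, -1.0]
width: 0.0236
```

>>> step_arm(
  commands=[
    {"xyz": [0, 0, 0], "twist": [0, 0, 0]},
    {"xyz": [0, 0, 0], "twist": [0, 0, 0]},
    {"xyz": [0, 0, 0], "twist": [0, 0, 0]},
    {"xyz": [0, 0, 0], "twist": [0, 0, 0]},
    {"xyz": [0, 0, 0], "twist": [0, 0, 0]},
    {"xyz": [0, 0, 0], "twist": [0, 0, 0]},
    {"xyz": [0, 0, 0], "twist": [0, 0, 0]},
    {"xyz": [0, 0, 0], "twist": [0, 0, 0]},
    {"xyz": [0, 0, 0], "twist": [0, 0, 0]},
    {"xyz": [0, 0, 0], "twist": [0, 0, 0]},
  ],
  fingers=60,
)

```text
time: 21.33
tool_pos: [0.546, -0.274, 0.0895]
ee_rot: [-1.571, -0.0, 1.641]
wrist_force: [0.6, 0.1, -0.2]
width: 0.0718
```

>>> step_arm(
  commands=[
    {"xyz": [0, 0, 0.01], "twist": [0, 0, 0]},
    {"xyz": [0, 0, 0.025], "twist": [0, 0, 0]},
    {"xyz": [0, 0, 0.045], "twist": [0, 0, 0]},
    {"xyz": [0, 0, 0.065], "twist": [0, 0, 0]},
    {"xyz": [0, 0, 0.09], "twist": [0, 0, 0]},
    {"xyz": [0, 0, 0.115], "twist": [0, 0, 0]},
    {"xyz": [0, 0, 0.14], "twist": [0, 0, 0]},
    {"xyz": [0, 0.01, 0.155], "twist": [0, 0, 0]},
    {"xyz": [0, 0.02, 0.16], "twist": [0, 0, 0]},
    {"xyz": [0, 0.02, 0.16], "twist": [0, 0, 0]},
    {"xyz": [0, 0.02, 0.16], "twist": [0, 0, 0]},
  ],
)

```text
time: 22.25
tool_pos: [0.546, -0.2534, 0.2493]
ee_rot: [-1.571, 0.0, 1.642]
wrist_force: [-0.5, -0.7, -1.6]
width: 0.0722
```

```bash
python3 - <<'E'
from h import *
grab('scene','sc11');grab('side','s11');grab('wrist','w11')
o=robot.get_obs(); print(o['time'],o['tool_pos'],o['wrist_force'],o['width'])
a=load('s11')['p'][140:240,310:410]; b=load('sc11')['p'][110:210,245:345]
f=lambda x:cv2.resize(x,None,fx=4,fy=4,interpolation=cv2.INTER_CUBIC)
save('c28',np.hstack([f(a),f(b)]))
E
```

```text
22.4 [ 0.54538621 -0.25383267  0.24746526] [-0.17920573 -0.04975675  0.5293156 ] 0.07181347890976786
```

View pics/c28.png

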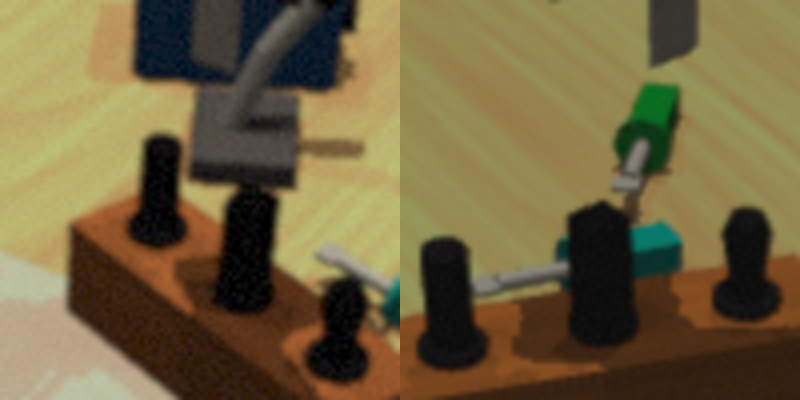

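View pics/sc11.png

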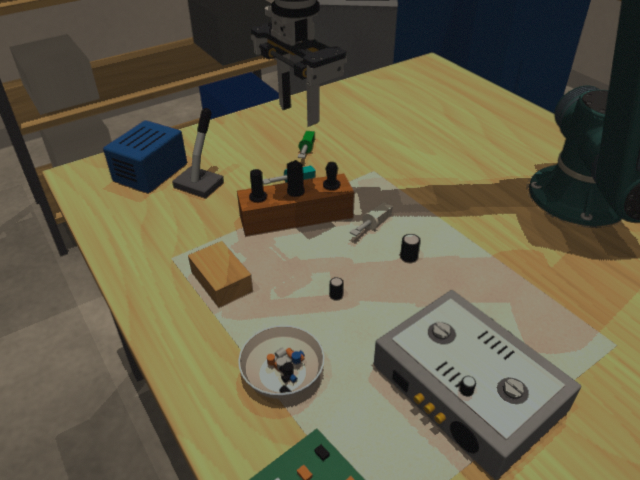

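```bash
python3 - <<'E'
from h import *
z=load('sc11'); 
a=z['p'][310:350,420:465]; b=z['p'][368:408,490:535]
f=lambda x:cv2.resize(x,None,fx=8,fy=8,interpolation=cv2.INTER_CUBIC)
save('c29',np.hstack([f(a),f(b)]))
E
```

```text
(no output)
```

View pics/c29.png

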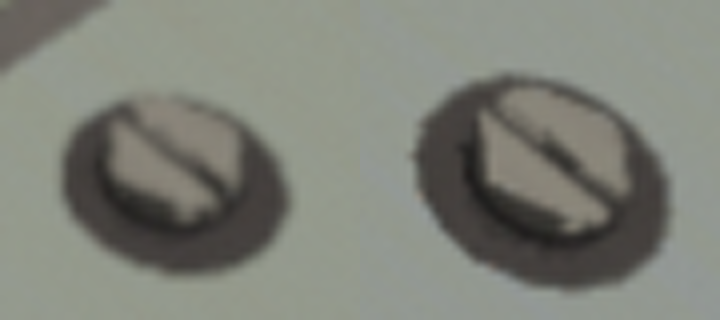

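The scene view shows the turned lock's slot parallel to the lock that was already seated. I'm handing in.

```bash
python3 -c "
from h import *
print(robot.close_job())"
```

```text
the job is handed in; nothing more can be done
None
```

The open cam lock is turned to its stop, and the driver is back upright in the middle rack hole it came from. I handed the job in at about 22 s of the 72 s allowed.

- **Turning:** The blade entered the slot with about 2 N or less of contact force. I turned clockwise until the torque rose from about 0.06 Nm of friction to 0.21 Nm, and took that as the stop. That peak is a little over the 0.15 Nm you called ample.
- **Seating check:** The turned slot measured 93.8°, against 94.4° for the already locked slot and about 95° for the case edges. That agrees within measuring error. The last close-up shows the two slots parallel.
- **Driver and gripper:** The driver stands in its hole with its collar on the rack. The gripper is open and about 12 cm above the driver, touching nothing.
- **Other tools and parts:** The nut driver, awl, capacitors, bowl and block look unmoved in the last scene picture, which I judged by eye only.
- **Fallen look-alikes:** The green, turquoise and white look-alike drivers, standing in the first pictures, were lying on the bench later. I had not knowingly touched them. They were already down before I gripped the driver.

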